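Sort the brass mortar sets and the punch into their trays

TASK

Sort the five loose pieces on the engraver's bench into the wooden trays: the large mortar and the large pestle go in the large two-bay tray, the small mortar and the small pestle in the small two-bay tray (each mortar standing upright in the wider bay, each pestle lying flat in the narrower bay nearer the robot), and the steel punch lies flat in the single-bay tray. Set each piece down on the tray's floor without dropping it, never knock a mortar over, and leave the hammer and the brass dish where they are.

Things in the scene. Friction and masses are not known exactly. Their poses are not given: they have to be found in the camera images.
- large_mortar: Large brass mortar, an open goblet-shaped cup standing upright, 72 mm high, 0.4 to 0.65 kg. Its outside is a straight cylinder 62 mm across from 42 mm up to the rim at 72 mm (grip it there), narrowing below that to a 26 mm neck and a 46 mm foot. Origin: centre of the foot's underside, z up.
- small_mortar: Small brass mortar of the same form, standing upright, 54 mm high, 0.2 to 0.32 kg. Straight cylinder 46.5 mm across from 31 mm up to the rim at 54 mm (grip it there), foot 34.5 mm across. Origin: centre of the foot's underside, z up.
- large_pestle: Large brass pestle lying on the bench, 130 mm long, 0.28 to 0.45 kg: round handle 14 mm thick between two eight-sided heads 28 mm across flats (does not roll by itself). Origin: on its long axis at mid-length, 14 mm above what it lies on. Bare handle from x = -45 to +37 mm (grip at the origin). x axis: along it, to the longer head; y, z may point any way round it.
- small_pestle: Small brass pestle lying on the bench, 94 mm long, 0.13 to 0.22 kg: round handle 12 mm thick between two eight-sided heads 22 mm across flats. Origin: on its long axis at mid-length, 11 mm above what it lies on. Bare handle from x = -33 to +27 mm (grip at the origin). x axis: along it, to the longer head; y, z may point any way round it.
- punch: Steel engraver's punch lying on the bench, a square bar 12 by 12 mm stepped down to a thinner point at its +x end, 120 mm long in all, 0.08 to 0.13 kg. Origin: on its underside, at mid-length; x axis: along its length. The full 12 mm square runs from x = -60 to +25 mm (grip it at about x = -10 mm).
- large_tray: Large open wooden two-bay tray, 177 by 168 mm outside; walls and divider 5 mm thick, 22 mm high over the bench; floor 5 mm. Fixed. Origin: underside centre, z up; x across the bays, within 17 degrees of straight away from the robot. Narrow bay (pestle) on the -x side: 66 by 158 mm, centre at x = -50.5 mm, y = 0. Wide bay (mortar) on the +x side: 96 by 158 mm, centre at x = +35.5 mm, y = 0.
- small_tray: Small open wooden two-bay tray, 155 by 130 mm outside; walls and divider 5 mm thick, 22 mm high over the bench; floor 5 mm. Fixed. Origin: underside centre, z up; x across the bays, within 17 degrees of straight away from the robot. Narrow bay (pestle) on the -x side: 60 by 120 mm, centre at x = -42.5 mm, y = 0. Wide bay (mortar) on the +x side: 80 by 120 mm, centre at x = +32.5 mm, y = 0.
- punch_tray: Long single-bay open wooden tray, 76 by 156 mm outside, walls 5 mm thick and 16 mm high over the bench, floor 5 mm thick. Fixed. Origin: underside centre, z up; x across the bays, within 17 degrees of straight away from the robot. Its one bay is 66 by 146 mm, centred on the origin.
- hammer: Loose hammer, 240 mm long, lying on the bench at the left (+y) edge of the work, along y; not to be moved. Origin: underside, mid-length.
- dish: Loose shallow brass dish, 150 mm across and 13 mm high, lying flat on the bench at the right (-y) edge of the work; not to be moved. Origin: underside centre.
Mind the look-alikes: they are no part of the job. What is shaped like the small_mortar but blue is not meant.

How it is judged:
At the end, for the whole second after the job is handed in: In its own tray and bay, on the floor (height within 4 mm), at rest: mortars upright (0.1 rad), pestles and punch flat (0.09 rad). Off the bay's centre line at most 28 mm (large mortar), 25 (small), 25 (pestles), 33 (punch); off mid-length 60, 45, 30, 30 mm (x of large_mortar in the frame of large_tray between 0.0075 and 0.0635 m and y of large_mortar in the frame of large_tray between -0.06 and 0.06 m and z of large_mortar in the frame of large_tray between 0.001 and 0.009 m and linear speed of each of large_mortar, small_mortar, large_pestle, small_pestle, punch below 0.02 m/s and angle between each of large_mortar, small_mortar's own z axis and vertical below 0.1 rad and x of small_mortar in the frame of small_tray between 0.0075 and 0.0575 m and y of small_mortar in the frame of small_tray between -0.045 and 0.045 m and z of small_mortar in the frame of small_tray between 0.001 and 0.009 m and x of large_pestle in the frame of large_tray between -0.0755 and -0.0255 m and y of large_pestle in the frame of large_tray between -0.03 and 0.03 m and z of large_pestle in the frame of large_tray between 0.015 and 0.023 m and angle between large_pestle's own x axis and vertical between 1.48 and 1.66 rad and x of small_pestle in the frame of small_tray between -0.0675 and -0.0175 m and y of small_pestle in the frame of small_tray between -0.03 and 0.03 m and z of small_pestle in the frame of small_tray between 0.012 and 0.02 m and angle between small_pestle's own x axis and vertical between 1.48 and 1.66 rad and x of punch in the frame of punch_tray between -0.033 and 0.033 m and y of punch in the frame of punch_tray between -0.03 and 0.03 m and z of punch in the frame of punch_tray between 0.001 and 0.009 m and angle between punch's own x axis and vertical between 1.48 and 1.66 rad); the robot touches nothing.
It fails at once if a piece is dropped, thrown or knocked away (over 0.8 m/s while the fingers do not hold it) ((linear speed of large_mortar above 0.8 m/s and contact force between the fingers and large_mortar below 0.05 N) or (linear speed of small_mortar above 0.8 m/s and contact force between the fingers and small_mortar below 0.05 N) or (linear speed of large_pestle above 0.8 m/s and contact force between the fingers and large_pestle below 0.05 N) or (linear speed of small_pestle above 0.8 m/s and contact force between the fingers and small_pestle below 0.05 N) or (linear speed of punch above 0.8 m/s and contact force between the fingers and punch below 0.05 N)).
It fails at once if a mortar is knocked over (tips past 45 degrees) (angle between any of large_mortar, small_mortar's own z axis and vertical above 0.785 rad).
It fails at once if the hammer or the dish is moved more than 20 mm (distance of any of hammer, dish from where it was at the start of the episode above 0.02 m).
It also fails if it takes over 134 s, if anything falls off the work surface, if the arm or the gripper's body presses on something with over 40 N, if the wrist force passes 120 N, or if a joint passes its speed limit or range.

ROBOT

A 6-joint arm with a two-finger parallel gripper is mounted at the origin on the work surface. World frame = base frame: x ahead of the robot, y to its left, z up, the work surface at z = 0. Lengths are in m, angles in rad, forces in N, time in s.
With the tool pointing down it reaches from about 0.275 to 0.975 m from the base axis. Payload 8.4 kg.
Tool frame: the origin (TCP) lies midway between the tips of the shut fingers; the grasp point (between the pads) lies env.tcp_to_grasp behind it (env.tcp_to_grasp is the distance from the TCP to the grasp point, in m); z points along the fingers, y is the line along which they close (so a half turn about z gives the same grasp; the last joint's range is limited). The gripper opens to 92 mm and grips with 3 to 60 N. Pads are 20 mm wide; open, the fingers measure 128 mm over their backs; the gripper's body (75 mm by 189 mm) begins 69 mm behind the grasp point.
Start: joints at [-1.168, 0.353, 1.633, -0, 1.155, -0.002], TCP at [0.246, -0.574, 0.215] pointing down, gripper open.
Joint ranges: [-2.63, 2.63], [-0.92, 2.1], [0.06, 2.66], [-1.3, 4.44], [0, 2.69], [-3.02, 3.02]. Speed limits (rad/s): [2.22, 2.22, 2.79, 3.14, 3.14, 3.14].

INTERFACE

Orientations are given as a rotation vector (axis times angle).
In Python, from bench import sense, vision, env gives the robot as it stands. The module is installed in compiled form; this text tells all that it offers.
- The arm moves only by the tool step_arm, never from a script. Its argument "moves" is a list of rows, each a list of 3 entries, a list of its own where there are three numbers: the turn, a rotation vector about the tool's x, y, z in rad, then the shift along the tool's x, y, z in mm, then the opening, from -1 (shut) to 1 (fully open). A call has exactly 8 rows; each row shifts and turns the commanded pose from where the row before left it, along the tool's axes as they then stand; what a row does not reach is not made up. A row lasts 1/10 s, in which the tool goes at most 50 mm and 8.59 degrees, less where a joint would pass 70% of its speed; a pose out of reach is approached as far as the arm can. A call is refused whole if a number of a shift passes 50 or a number of a turn 0.15, either way. A call with a gripper value outside its range is refused whole. The fingers move at their own pace and stop on an object; "newtons" is the grip in N (left out, the last holds). Time passes only in rows, so rows that do not move let the fingers close, or fill a call up. It gives the time, the measured TCP pose, the force, the opening and the grip force at its end, in the units of the state.
- sense(): the state, without advancing time (a new reading comes with each control period).
- vision.camera(name): name is "side" or "top" or "wrist"; returns a dict with "image" (400x640x3 uint8, blue, green, red), "intrinsics" (3x3 intrinsics, pixels), "position" and "orientation" of the camera in the world; the wrist camera has in their place "mount" (4x4, takes a point from camera to tool coordinates, whose origin is the TCP and whose axes are the flange's). Camera axes: x right, y up, looking along -z (the intrinsics and any distortion apply to the point x, -y, -z); pixel columns grow to the right and rows downward; lengths in m; the calibration is good to about 2 mm. A picture is of the moment at which its call begins: read the wrist's pose just before it. There is no depth.
- env.close_job(): hands the job in; it is judged then, once.
Trained networks look in the newest picture that a camera, given by its name, has taken for a name from the list of things; names that differ only in an ending like _2 or _b are one class to them, and where a whole thing is asked for, a point or a joint stands for the part that bears it (a point fixed in the world has none). Each returns a list of dicts, best first, with "score" (0 to 1); they miss things now and then, are a little off and sometimes report something else, mostly with a low value. They report only what shows in the picture. A call takes as long as a camera call. They do not tell look-alikes from the thing itself.
- vision.look_for(camera, target): "point" ([x, y, z] in m, in world coordinates, good to about 4 mm: the middle of the surface that is visible of it).
- vision.mark_of(camera, target): "point" ([x, y, z] in m, in world coordinates, good to about 4 mm: a listed point, or the origin of a listed thing).
The state is a dict: "t": time; "joints": joint angles; "joint_vel": joint speeds; "joint_torque": joint torques, N m; "tool_pos": TCP position; "ee_rot": TCP orientation; "force": force on the tool from outside, world axes, zero at the start; "moment": the same for the moment, N m; "gripper_width": opening from 0.0 (shut) to 1.0 (fully open); "grasp_force": force on a finger pad.
Only numpy, scipy, OpenCV 4.12 (cv2) and the standard library are available. Lean on these libraries where they do the work, as an engineer would, in place of code of your own. Each camera call takes 0.05 s, during which the arm holds its last target. There are 200 camera calls.

## Working session

There is one attempt and no reset: what is moved stays moved. The work goes in short steps, Python scripts to look and compute and a tool call to move; the robot and the scene stay as the last step left them, time stands still between calls to the robot, and variables do not carry over. Pictures are saved under pics/ and viewed, at most 17 in all, crops included, and the job is handed in when it is done.

Besides the shell and the picture viewer there is one more tool, called in YAML: its name, and indented under it one key for each argument. step_arm: Moves the arm, as the interface text tells. Its arguments: {"type":"object","properties":{"moves":{"type":"array"},"newtons":{"type":"number"}},"required":["moves"]}

```bash
mkdir -p pics
cat > h.py <<'E'
import numpy as np, cv2
from bench import sense, vision, env
from scipy.spatial.transform import Rotation as R
def cam(n):
    s=sense(); c=vision.camera(n); 
    if n=='wrist':
        T=np.eye(4);T[:3,:3]=R.from_rotvec(s['ee_rot']).as_matrix();T[:3,3]=s['tool_pos'];M=T@np.array(c['mount'])
        c['P'],c['Q']=M[:3,3],M[:3,:3]
    else:
        o=np.array(c['orientation'],float); c['P']=np.array(c['position'])
        c['Q']=o if o.shape==(3,3) else (R.from_rotvec(o).as_matrix() if o.size==3 else R.from_quat(o).as_matrix())
    return c
def proj(c,p):
    q=(np.atleast_2d(p)-c['P'])@c['Q']; q=q*[1,-1,-1]; u=q@np.array(c['intrinsics']).T; return u[:,:2]/u[:,2:]
def back(c,px,z):
    px=np.atleast_2d(px).astype(float); r=np.c_[px,np.ones(len(px))]@np.linalg.inv(c['intrinsics']).T
    d=(r*[1,-1,-1])@c['Q'].T; return c['P']+d*((z-c['P'][2])/d[:,2])[:,None]
E
python3 - <<'E'
from h import *
print(env.tcp_to_grasp)
for n in ('top','side'):
    c=cam(n); cv2.imwrite(f'pics/{n}0.png',c['image']); print(n,{k:v for k,v in c.items() if k!='image'})
    for t in 'large_mortar small_mortar large_pestle small_pestle punch large_tray small_tray punch_tray hammer dish'.split():
        print(t,[(np.round(d['point'],3).tolist(),round(d['score'],2),proj(c,d['point'])[0].round().tolist()) for d in vision.mark_of(n,t)[:3]])
E
```

```text
0.0187
top {'intrinsics': array([[457.16961399,   0.        , 315.1674589 ],
       [  0.        , 457.16961399, 203.54206081],
       [  0.        ,   0.        ,   1.        ]]), 'position': array([0.25485861, 0.00550293, 1.54447303]), 'orientation': array([ 0.10699592, -0.13885217, -1.55258528]), 'P': array([0.25485861, 0.00550293, 1.54447303]), 'Q': array([[ 0.01299683,  0.98761708, -0.15634445],
       [-0.99968681,  0.01617816,  0.01909292],
       [ 0.02138586,  0.15604734,  0.98751804]])}
large_mortar [([0.364, -0.314, 0.005], 0.6, [401.0, 244.0]), ([0.437, -0.534, 0.006], 0.34, [464.0, 224.0])]
small_mortar [([0.416, -0.15, 0.0], 0.68, [352.0, 228.0]), ([0.322, -0.167, 0.0], 0.62, [357.0, 256.0]), ([0.386, -0.062, 0.002], 0.58, [326.0, 237.0])]
large_pestle [([0.406, 0.15, 0.016], 0.53, [263.0, 230.0])]
small_pestle [([0.435, 0.011, 0.011], 0.51, [304.0, 222.0])]
punch [([0.633, -0.013, 0.002], 0.62, [312.0, 165.0]), ([0.373, 0.305, 0.002], 0.59, [217.0, 239.0]), ([0.598, 0.267, -0.001], 0.23, [231.0, 174.0])]
large_tray [([0.633, -0.015, 0.001], 0.59, [313.0, 165.0])]
small
[... 883 characters left out ...]
ar [([0.456, -0.241, -0.003], 0.78, [347.0, 162.0]), ([0.419, -0.149, -0.0], 0.69, [352.0, 183.0]), ([0.386, -0.065, -0.002], 0.69, [356.0, 205.0])]
large_pestle [([0.367, -0.316, 0.002], 0.75, [379.0, 150.0]), ([0.404, 0.153, 0.015], 0.67, [333.0, 258.0])]
small_pestle [([0.433, 0.009, 0.012], 0.61, [335.0, 217.0])]
punch [([0.37, 0.305, -0.0], 0.79, [330.0, 313.0])]
large_tray [([0.634, -0.017, 0.002], 0.78, [273.0, 199.0])]
small_tray [([0.597, 0.266, 0.002], 0.6, [251.0, 279.0])]
punch_tray [([0.585, -0.265, 0.002], 0.9, [312.0, 149.0]), ([0.43, 0.011, 0.008], 0.52, [336.0, 219.0])]
hammer [([0.474, 0.522, 0.0], 0.68, [262.0, 386.0])]
dish [([0.44, -0.542, -0.002], 0.78, [370.0, 107.0])]
```

```bash
python3 -c "
import cv2
i=cv2.imread('pics/top0.png')[120:290,170:430];cv2.imwrite('pics/top0c.png',cv2.resize(i,None,fx=3,fy=3,interpolation=cv2.INTER_CUBIC))"
```

```text
(no output)
```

View pics/top0c.png

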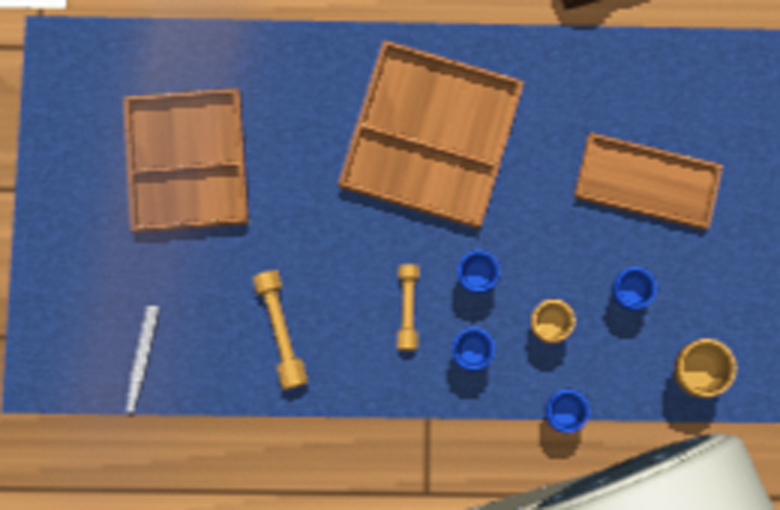

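View pics/side0.png

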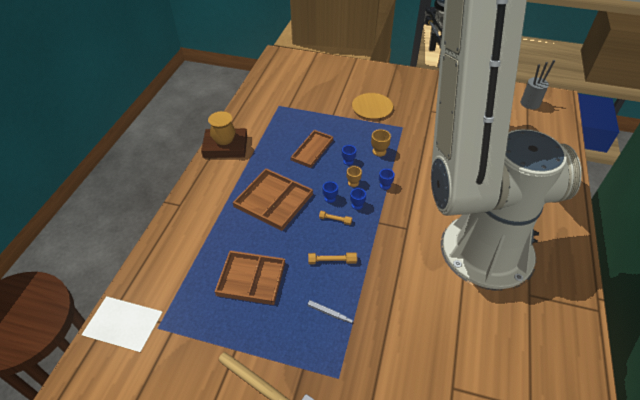

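Four blue look-alikes at full top pixels (329,210), (328,236), (382,216) and (359,257). The brass small mortar at (354,227) is at about (0.417,-0.150), and it fits the description because it is brass. The large mortar is at (405,243). The pestles, the punch and the three trays are clear. Next I'll survey with the wrist camera.

```bash
cat >> h.py <<'E'
def go(x,y,z,yaw=None,s=None):
    """tool-frame deltas (shift mm first, then turn about tool z) to a tool-down pose; yaw = world angle of the closing line"""
    s=s or sense(); A=R.from_rotvec(s['ee_rot']); 
    d=A.inv().apply(np.array([x,y,z])-s['tool_pos'])*1000
    yv=A.apply([0,1,0]); zv=A.apply([0,0,1]); cur=np.arctan2(yv[1],yv[0])
    out={'shift':d.round(1).tolist(),'tilt_xy':(A.inv().apply(np.cross(zv,[0,0,-1]))).round(4).tolist(),'yaw':round(cur,3),'j6':round(s['joints'][5],2)}
    if yaw is not None: out['turn_z']=round(-((yaw-cur+np.pi/2)%np.pi-np.pi/2),3)
    return out
E
python3 - <<'E'
from h import *
s=sense();print(s); print(go(0.4,-0.2,0.3,0,s))
c=vision.camera('wrist');print(c['mount'],c['intrinsics'])
E
```

```text
{'t': 1.1, 'joints': array([-1.16839099e+00,  3.52975141e-01,  1.63338590e+00, -3.75455404e-05,
        1.15517517e+00, -2.42597514e-03]), 'joint_vel': array([-7.98034997e-05, -3.03810457e-05,  5.23326020e-04,  1.06745116e-03,
        4.22071638e-04, -1.24857110e-03]), 'joint_torque': array([ 3.06644441e-03, -5.93765402e+01, -3.34570384e+01,  7.02013308e-02,
        1.57185586e-02,  2.60186300e-05]), 'tool_pos': array([ 0.24614705, -0.57451173,  0.21460455]), 'ee_rot': array([ 3.07738762e+00,  6.31584852e-01, -3.52685799e-05]), 'force': array([ 0.12525577, -0.66392804, -0.57430702]), 'moment': array([-0.05216247,  0.00425873,  0.01073115]), 'grasp_force': 0.0, 'gripper_width': 1.0003058070304576}
{'shift': [288.9, -283.6, -85.4], 'tilt_xy': [0.0001, 0.0, -0.0], 'yaw': np.float64(-1.166), 'j6': np.float64(-0.0), 'turn_z': np.float64(-1.166)}
[[-2.93839684e-04  9.58025214e-01  2.86683805e-01  8.07389548e-02]
 [ 9.99999532e-01  5.45642291e-04 -7.98438983e-04  1.12701806e-03]
 [-9.21351485e-04  2.86683436e-01 -9.58024926e-01 -1.70521895e-01]
 [ 0.00000000e+00  0.00000000e+00  0.00000000e+00  1.00000000e+00]] [[300.35425057   0.         320.73669673]
 [  0.         300.35425057 197.05848448]
 [  0.           0.           1.        ]]
```

step_arm:
  moves:
    - [[0, 0, 0], [38, -24, -6], 1]
    - [[0, 0, 0], [38, -24, -6], 1]
    - [[0, 0, 0], [38, -24, -6], 1]
    - [[0, 0, 0], [38, -24, -6], 1]
    - [[0, 0, 0], [38, -24, -6], 1]
    - [[0, 0, 0], [38, -24, -6], 1]
    - [[0, 0, 0], [38, -24, -6], 1]
    - [[0, 0, 0], [38, -24, -6], 1]

```text
t: 1.95
tool_pos: [0.4508, -0.2767, 0.2631]
ee_rot: [3.077, 0.631, 0.001]
force: [-0.3, -0.4, 0.1]
gripper_width: 0.999
grasp_force: 0.0
```

step_arm:
  moves:
    - [[0, 0, 0], [38, -24, 0], 1]
    - [[0, 0, 0], [38, -24, 0], 1]
    - [[0, 0, 0.135], [0, 0, 0], 1]
    - [[0, 0, 0.135], [0, 0, 0], 1]
    - [[0, 0, 0.135], [0, 0, 0], 1]
    - [[0, 0, 0], [0, 0, 0], 1]
    - [[0, 0, 0], [0, 0, 0], 1]
    - [[0, 0, 0], [0, 0, 0], 1]

```text
t: 2.75
tool_pos: [0.5009, -0.2043, 0.2626]
ee_rot: [-3.142, -0.004, -0.0]
force: [0.5, -0.0, -0.3]
gripper_width: 0.999
grasp_force: 0.0
```

```bash
cat > look.py <<'E'
import sys,pickle
from h import *
tag=sys.argv[1]; c=cam('wrist'); s=sense(); print(s['tool_pos'].round(3),go(*s['tool_pos'],s=s),s['t'])
cv2.imwrite(f'pics/{tag}.png',c['image']); pickle.dump(c,open(tag+'.pkl','wb'))
for t in sys.argv[2:]:
    print(t,[(np.round(d['point'],4).tolist(),round(d['score'],2),proj(c,d['point'])[0].round().tolist()) for d in vision.mark_of('wrist',t)[:5]])
E
python3 look.py w1 large_mortar small_mortar large_pestle small_pestle punch large_tray small_tray punch_tray
```

```text
[ 0.501 -0.204  0.263] {'shift': [0.0, 0.0, 0.0], 'tilt_xy': [0.0, -0.0001, -0.0], 'yaw': np.float64(-1.569), 'j6': np.float64(1.18)} 2.8
large_mortar [([0.3668, -0.3132, 0.0037], 0.83, [389.0, 250.0])]
small_mortar [([0.4544, -0.2431, -0.0001], 0.85, [345.0, 196.0]), ([0.4731, -0.0704, -0.0046], 0.59, [230.0, 183.0]), ([0.3155, -0.1633, -0.0013], 0.58, [294.0, 277.0]), ([0.3872, -0.0618, 0.0047], 0.47, [228.0, 238.0])]
large_pestle [([0.404, 0.1524, 0.0129], 0.7, [83.0, 230.0])]
small_pestle [([0.4316, 0.0077, 0.0105], 0.58, [177.0, 212.0])]
punch []
large_tray []
small_tray [([0.6329, -0.0119, 0.0008], 0.31, [175.0, 67.0])]
punch_tray [([0.5833, -0.2601, 0.003], 0.75, [360.0, 106.0]), ([0.4173, -0.1491, -0.0032], 0.28, [284.0, 218.0])]
```

View pics/w1.png

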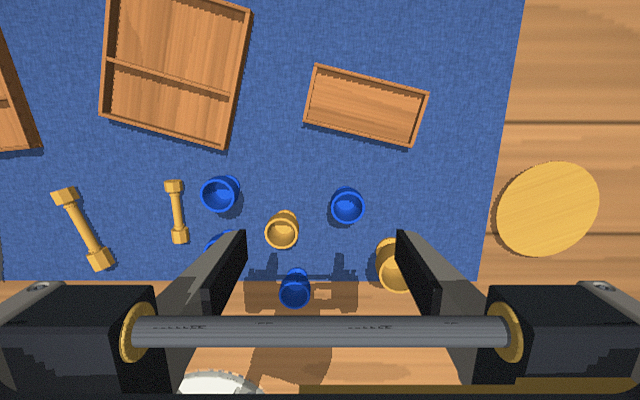

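The brass small mortar shows at (282,229). The blues are at (220,193), (347,205), (294,288) and (222,240), and the large mortar is partly hidden at (392,265). I'll take a second view from the left.

step_arm:
  moves:
    - [[0, 0, 0], [0, -44, 0], 1]
    - [[0, 0, 0], [0, -44, 0], 1]
    - [[0, 0, 0], [0, -44, 0], 1]
    - [[0, 0, 0], [0, -44, 0], 1]
    - [[0, 0, 0], [0, -44, 0], 1]
    - [[0, 0, 0], [0, -44, 0], 1]
    - [[0, 0, 0], [0, -44, 0], 1]
    - [[0, 0, 0], [0, 0, 0], 1]

```text
t: 4.0
tool_pos: [0.5008, 0.108, 0.2627]
ee_rot: [-3.14, -0.007, -0.001]
force: [0.4, -0.6, -0.7]
gripper_width: 1.001
grasp_force: 0.0
```

```bash
python3 look.py w2 large_mortar small_mortar large_pestle small_pestle punch large_tray small_tray punch_tray
```

```text
[0.501 0.106 0.263] {'shift': [0.0, 0.0, 0.0], 'tilt_xy': [-0.0001, -0.0, 0.0], 'yaw': np.float64(-1.567), 'j6': np.float64(1.77)} 4.05
large_mortar [([0.3705, -0.3163, 0.0032], 0.8, [589.0, 249.0])]
small_mortar [([0.4189, -0.1508, -0.0018], 0.9, [487.0, 218.0]), ([0.3182, -0.1632, 0.0013], 0.9, [486.0, 277.0]), ([0.3855, -0.0604, 0.0044], 0.78, [428.0, 240.0]), ([0.4542, -0.2443, -0.0005], 0.69, [554.0, 197.0]), ([0.47, -0.0717, -0.0017], 0.58, [440.0, 186.0])]
large_pestle [([0.4064, 0.1504, 0.0136], 0.77, [292.0, 229.0])]
small_pestle [([0.4326, 0.0034, 0.0136], 0.77, [390.0, 213.0]), ([0.5831, -0.2597, 0.0009], 0.54, [587.0, 108.0])]
punch [([0.373, 0.3023, -0.004], 0.89, [198.0, 244.0])]
large_tray [([0.634, -0.0112, 0.0022], 0.76, [410.0, 67.0])]
small_tray [([0.5928, 0.2648, 0.0002], 0.98, [206.0, 99.0])]
punch_tray [([0.5816, -0.2588, 0.0067], 0.9, [589.0, 109.0])]
```

View pics/w2.png

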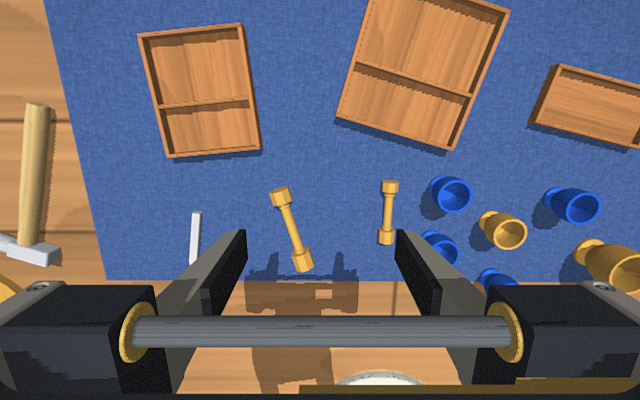

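```bash
cat > m.py <<'E'
import pickle
from h import *
a=pickle.load(open('w1.pkl','rb'));b=pickle.load(open('w2.pkl','rb'));t=cam('top')
def tri(p,q,c1=a,c2=b):
    A=[];B=[]
    for c,px in((c1,p),(c2,q)):
        x=back(c,px,0)[0]; d=x-c['P']; d/=np.linalg.norm(d); N=np.eye(3)-np.outer(d,d); A.append(N);B.append(N@c['P'])
    return np.linalg.lstsq(np.vstack(A),np.hstack(B),rcond=None)[0].round(4)
print('smortar rim',tri((282,229),(505,232)))
print('sm rim top/w1',tri((354.3,226.7),(282,229),t,a))
print('lm rim',tri((405.3,242.6),(392,264),t,a))
for n,p in dict(lp=[(65,196),(100,260),(281,197),(303,260)],sp=[(174,186),(180,238),(390,186),(386,238)]).items():
    e=[tri(p[0],p[2]),tri(p[1],p[3])]; d=e[0]-e[1]; print(n,e,'mid',(e[0]+e[1])/2,np.linalg.norm(d),np.arctan2(d[1],d[0]))
p=back(t,[(220.7,222.7),(213.7,257)],.012);d=p[0]-p[1];print('punch top',p.round(3),np.linalg.norm(d),np.arctan2(d[1],d[0]))
print('punch far w2/top',tri((220.7,222.7),(196,212),t,b))
def tr(n,c,px,size):
    p=back(c,px,.022 if n!='p' else .016); print(n,p.round(3).tolist(),'ctr',p.mean(0).round(4)); d=p[1]-p[0];e=p[2]-p[1]; print(' len',np.linalg.norm(d),np.linalg.norm(e),'long-axis',np.arctan2(d[1],d[0]),'x-axis',np.arctan2(e[1],e[0]),size)
# order: near-right, near-left, far-left, far-right
tr('s',b,[(260,150),(169,157),(138,34),(240,24)],'130 155')
tr('p',a,[(412,148),(303,125),(317,64),(429,92)],'156 76')
tr('l top',t,[(330,195.5),(283.5,182),(299,134),(344,147.5)],'168 177')
p=back(b,[(451,151),(336,119)],.022);d=p[1]-p[0];print('l near w2',p.round(3),np.linalg.norm(d),np.arctan2(d[1],d[0]))
print('tray rim h', tri((330,195.5),(451,151),t,b))
E
python3 m.py
```

```text
smortar rim [ 0.4171 -0.1518  0.0432]
sm rim top/w1 [ 0.4178 -0.1529  0.0421]
lm rim [ 0.3663 -0.315   0.0472]
lp [array([0.4577, 0.1643, 0.0157]), array([0.3562, 0.1336, 0.0173])] mid [0.40695 0.14895 0.0165 ] 0.10605328849215377 0.29371494256804687
sp [array([0.4729, 0.0064, 0.0117]), array([0.392 , 0.0073, 0.014 ])] mid [0.43245 0.00685 0.01285] 0.08093769208471413 -0.011124386577264393
punch top [[0.427 0.292 0.012]
 [0.312 0.31  0.012]] 0.11612273077894135 -0.15526876488714608
punch far w2/top [0.4287 0.2949 0.0029]
s [[0.526, 0.19, 0.022], [0.516, 0.315, 0.022], [0.668, 0.332, 0.022], [0.679, 0.206, 0.022]] ctr [0.5971 0.2609 0.022 ]
 len 0.1260059343221015 0.15269005833233054 long-axis 1.65089833992962 x-axis 0.11012578361501364 130 155
p [[0.528, -0.332, 0.016], [0.559, -0.182, 0.016], [0.635, -0.201, 0.016], [0.602, -0.348, 0.016]] ctr [ 0.5811 -0.2656  0.016 ]
 len 0.1533203183605544 0.07842844726596218 long-axis 1.3696114283764618 x-axis -0.24513485729279655 156 76
l top [[0.524, -0.074, 0.022], [0.568, 0.084, 0.022], [0.738, 0.035, 0.022], [0.693, -0.121, 0.022]] ctr [ 0.6308 -0.0187  0.022 ]
 len 0.16420810501177419 0.1769673114472016 long-axis 1.3004847515065925 x-axis -0.28300922114117916 168 177
l near w2 [[ 0.526 -0.071  0.022]
 [ 0.567  0.087  0.022]] 0.16329782622557754 1.3124033899123253
tray rim h [ 0.5251 -0.0739  0.016 ]
```

```bash
cat >> h.py <<'E'
def chain(*wp):
    """wp: (x,y,z,yaw): per leg, turn about tool z first, then shift in the turned axes (mm)"""
    s=sense(); A=R.from_rotvec(s['ee_rot']); yv=A.apply([0,1,0]); cur=np.arctan2(yv[1],yv[0]); p=np.array(s['tool_pos'])
    print('at',p.round(4),'yaw',round(cur,3),'j6',round(s['joints'][5],2),'w',round(s['gripper_width']*92,1),'gf',round(s['grasp_force'],1),'t',s['t'],'tilt',A.apply([0,0,1]).round(4)[:2])
    for x,y,z,w in wp:
        t=(w-cur+np.pi/2)%np.pi-np.pi/2; cur+=t; q=np.array([x,y,z]); d=(q-p)*1000; p=q
        c,sn=np.cos(cur),np.sin(cur); print('turn_z',round(-t,3),'shift',[round(d[0]*-sn+d[1]*c,1)*1 if 0 else round(-(d[0]*sn-d[1]*c),1),round(d[0]*c+d[1]*sn,1),round(-d[2],1)])
E
python3 - <<'E'
from h import *
s=sense();A=R.from_rotvec(s['ee_rot']);print(A.as_matrix().round(3))
chain((.405,.150,.08,.29+np.pi/2),(.405,.150,.004,.29+np.pi/2),(.405,.150,.13,.29+np.pi/2),(.583,-.0015,.13,-.27),(.583,-.0015,.011,-.27))
print(go(.405,.150,.08))
E
```

```text
[[ 1.    -0.002  0.   ]
 [-0.002 -1.     0.   ]
 [ 0.    -0.    -1.   ]]
at [0.5011 0.1029 0.2626] yaw -1.572 j6 1.77 w 92.1 gf 0.0 t 4.5 tilt [0. 0.]
turn_z -0.292 shift [np.float64(-78.6), np.float64(-72.6), np.float64(182.6)]
turn_z -0.0 shift [np.float64(0.0), np.float64(0.0), np.float64(76.0)]
turn_z -0.0 shift [np.float64(0.0), np.float64(0.0), np.float64(-126.0)]
turn_z -1.011 shift [np.float64(-98.5), np.float64(212.0), np.float64(-0.0)]
turn_z -0.0 shift [np.float64(0.0), np.float64(0.0), np.float64(119.0)]
{'shift': [-96.2, -46.9, 182.6], 'tilt_xy': [-0.0, -0.0, -0.0], 'yaw': np.float64(-1.572), 'j6': np.float64(1.77)}
```

step_arm:
  moves:
    - [[0, 0, -0.146], [0, 0, 0], 1]
    - [[0, 0, -0.146], [0, 0, 0], 1]
    - [[0, 0, 0], [-15.7, -14.5, 36.5], 1]
    - [[0, 0, 0], [-15.7, -14.5, 36.5], 1]
    - [[0, 0, 0], [-15.7, -14.5, 36.5], 1]
    - [[0, 0, 0], [-15.7, -14.5, 36.5], 1]
    - [[0, 0, 0], [-15.7, -14.5, 36.5], 1]
    - [[0, 0, 0], [0, 0, 0], 1]
  newtons: 30

```text
t: 5.3
tool_pos: [0.3998, 0.1495, 0.0766]
ee_rot: [3.106, 0.458, -0.014]
force: [0.5, -0.5, 0.7]
gripper_width: 1.001
grasp_force: 0.0
```

```bash
python3 look.py w3 large_pestle; python3 -c "
from h import *
chain((.405,.150,.08,.29+np.pi/2))"
```

```text
[0.403 0.15  0.079] {'shift': [0.0, 0.0, 0.0], 'tilt_xy': [0.0003, 0.0046, -0.0], 'yaw': np.float64(-1.278), 'j6': np.float64(1.63)} 5.35
large_pestle [([0.4073, 0.1534, 0.0124], 0.6, [317.0, 199.0])]
at [0.4053 0.1505 0.0803] yaw -1.278 j6 1.63 w 92.5 gf 0.0 t 5.4 tilt [-0.0006 -0.0004]
turn_z 0.002 shift [np.float64(-0.4), np.float64(0.4), np.float64(0.3)]
```

View pics/w3.png

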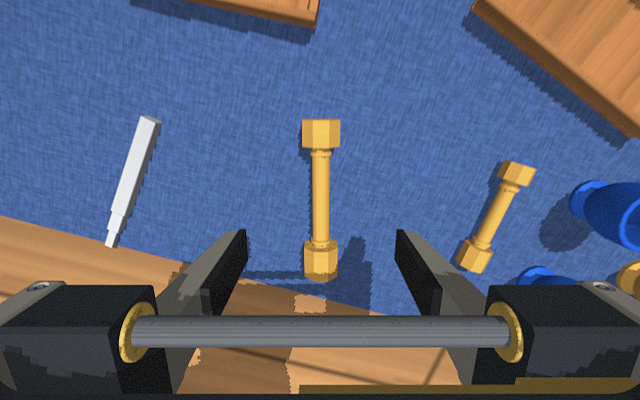

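The large pestle lies centred at (320,200) and aligned with the pads. The punch's thin point faces the robot at (111,240). Now grasp.

step_arm:
  moves:
    - [[0, 0, 0], [1, 0, 28], 1]
    - [[0, 0, 0], [1, 0, 28], 1]
    - [[0, 0, 0], [0, 0, 14], 1]
    - [[0, 0, 0], [0, 0, 6], 0.2]
    - [[0, 0, 0], [0, 0, 0], -1]
    - [[0, 0, 0], [0, 0, 0], -1]
    - [[0, 0, 0], [0, 0, 0], -1]
    - [[0, 0, 0], [0, 0, 0], -1]
  newtons: 30

```text
t: 6.2
tool_pos: [0.4075, 0.1514, 0.0049]
ee_rot: [-3.108, -0.457, -0.002]
force: [0.0, 0.0, 0.1]
gripper_width: 0.587
grasp_force: 0.0
```

step_arm:
  moves:
    - [[0, 0, 0], [0, 0, 0], -1]
    - [[0, 0, 0], [0, 0, 0], -1]
    - [[0, 0, 0], [0, 0, 0], -1]
    - [[0, 0, 0], [0, 0, 0], -1]
    - [[0, 0, 0], [0, 0, 0], -1]
    - [[0, 0, 0], [0, 0, -4], -1]
    - [[0, 0, 0], [0, 0, -12], -1]
    - [[0, 0, 0], [0, 0, -12], -1]

```text
t: 7.0
tool_pos: [0.4065, 0.151, 0.0328]
ee_rot: [3.108, 0.457, -0.002]
force: [0.2, 0.4, -3.1]
gripper_width: 0.141
grasp_force: 30.0
```

```bash
python3 -c "
from h import *
chain((.4065,.151,.133,.29+np.pi/2),(.583,-.0015,.09,-.27),(.583,-.0015,.012,-.27))"
```

```text
at [0.4065 0.151  0.0328] yaw -1.279 j6 1.63 w 12.9 gf 30.0 t 7.0 tilt [-0.0009 -0.0004]
turn_z 0.002 shift [np.float64(0.0), np.float64(0.1), np.float64(-100.2)]
turn_z -1.011 shift [np.float64(-99.9), np.float64(210.8), np.float64(43.0)]
turn_z -0.0 shift [np.float64(0.0), np.float64(0.0), np.float64(78.0)]
```

step_arm:
  moves:
    - [[0, 0, 0], [0, 0, -33], -1]
    - [[0, 0, 0], [0, 0, -33], -1]
    - [[0, 0, 0], [0, 0, -33], -1]
    - [[0, 0, -0.126], [0, 0, 0], -1]
    - [[0, 0, -0.126], [0, 0, 0], -1]
    - [[0, 0, -0.126], [0, 0, 0], -1]
    - [[0, 0, -0.126], [0, 0, 0], -1]
    - [[0, 0, -0.126], [0, 0, 0], -1]

```text
t: 7.8
tool_pos: [0.4065, 0.151, 0.1319]
ee_rot: [2.81, 1.404, 0.0]
force: [0.0, 0.5, -2.9]
gripper_width: 0.142
grasp_force: 30.0
```

step_arm:
  moves:
    - [[0, 0, -0.126], [0, 0, 0], -1]
    - [[0, 0, -0.126], [0, 0, 0], -1]
    - [[0, 0, -0.128], [0, 0, 0], -1]
    - [[0, 0, 0], [-20, 42.2, 0], -1]
    - [[0, 0, 0], [-20, 42.2, 0], -1]
    - [[0, 0, 0], [-20, 42.2, 0], -1]
    - [[0, 0, 0], [-20, 42.2, 0], -1]
    - [[0, 0, 0], [-20, 42.2, 0], -1]

```text
t: 8.6
tool_pos: [0.5846, -0.0028, 0.1319]
ee_rot: [-2.499, -1.903, -0.0]
force: [1.0, 0.4, -1.9]
gripper_width: 0.14
grasp_force: 30.0
```

step_arm:
  moves:
    - [[0, 0, 0], [0, 0, 20], -1]
    - [[0, 0, 0], [0, 0, 20], -1]
    - [[0, 0, 0], [0, 0, 15], -1]
    - [[0, 0, 0], [0, 0, 0], -1]
    - [[0, 0, 0], [0, 0, 0], -1]
    - [[0, 0, 0], [0, 0, 0], -1]
    - [[0, 0, 0], [0, 0, 0], -1]
    - [[0, 0, 0], [0, 0, 0], -1]

```text
t: 9.4
tool_pos: [0.5841, -0.0012, 0.0769]
ee_rot: [2.498, 1.903, 0.001]
force: [0.1, -0.4, -3.7]
gripper_width: 0.144
grasp_force: 30.0
```

```bash
python3 look.py w4 large_tray; python3 -c "
from h import *
chain((.583,-.0015,.012,-.27))"
```

```text
[ 0.584 -0.001  0.077] {'shift': [0.0, 0.0, 0.0], 'tilt_xy': [0.0009, -0.0002, -0.0], 'yaw': np.float64(-0.269), 'j6': np.float64(0.26)} 9.45
large_tray [([0.6323, -0.0118, 0.0044], 0.93, [378.0, 202.0])]
at [ 0.5839 -0.0012  0.0766] yaw -0.269 j6 0.26 w 13.0 gf 30.0 t 9.5 tilt [0.0007 0.    ]
turn_z 0.001 shift [np.float64(-0.5), np.float64(-0.8), np.float64(64.6)]
```

View pics/w4.png

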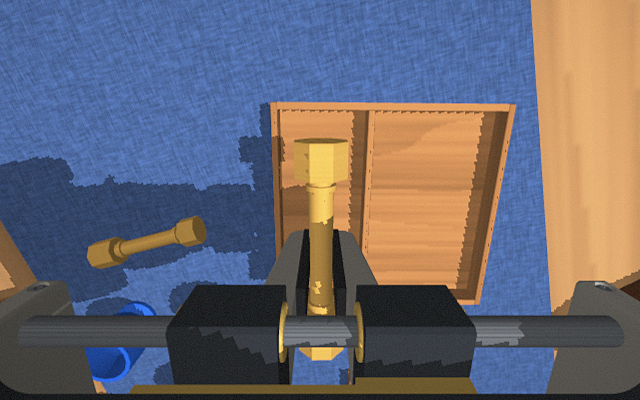

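```bash
python3 -c "
import pickle
from h import *
c=pickle.load(open('w4.pkl','rb'))
p=back(c,[(272,103),(370,107),(515,105),(480,303)],.022)[:,:2]; print(p.round(4))
o=np.array([.632,-.015]);a=-.27;Rm=np.array([[np.cos(a),np.sin(a)],[-np.sin(a),np.cos(a)]])
print('in tray est frame',((p-o)@Rm.T).round(4),'expect (-.0885,.084),(-.015,.084),(.0885,.084),(.0885,-.084)')"
```

```text
[[ 0.573   0.0877]
 [ 0.64    0.0664]
 [ 0.7407  0.0401]
 [ 0.6967 -0.1199]]
in tray est frame [[-0.0843  0.0833]
 [-0.014   0.0806]
 [ 0.0901  0.0821]
 [ 0.0904 -0.0839]] expect (-.0885,.084),(-.015,.084),(.0885,.084),(.0885,-.084)
```

step_arm:
  moves:
    - [[0, 0, 0], [0, 1.5, 20], -1]
    - [[0, 0, 0], [0, 0, 20], -1]
    - [[0, 0, 0], [0, 0, 14], -1]
    - [[0, 0, 0], [0, 0, 8], -1]
    - [[0, 0, 0], [0, 0, 3], -1]
    - [[0, 0, 0], [0, 0, 0.6], -1]
    - [[0, 0, 0], [0, 0, 0], -1]
    - [[0, 0, 0], [0, 0, 0], -1]

```text
t: 10.3
tool_pos: [0.5857, -0.0017, 0.0111]
ee_rot: [2.499, 1.903, 0.001]
force: [0.2, -0.1, -3.3]
gripper_width: 0.143
grasp_force: 30.0
```

```bash
python3 -c "
from h import *
chain((.583,-.0015,.010,-.27));print(sense()['force'])"
```

```text
at [ 0.5857 -0.0017  0.0111] yaw -0.269 j6 0.26 w 13.1 gf 30.0 t 10.3 tilt [0.0011 0.    ]
turn_z 0.001 shift [np.float64(-0.5), np.float64(-2.6), np.float64(1.1)]
[ 0.20678183 -0.12102298 -3.33301952]
```

step_arm:
  moves:
    - [[0, 0, 0], [0, 0, 1], -1]
    - [[0, 0, 0], [0, 0, 0.5], -1]
    - [[0, 0, 0], [0, 0, 0], -0.8]
    - [[0, 0, 0], [0, 0, 0], -0.6]
    - [[0, 0, 0], [0, 0, 0], -0.52]
    - [[0, 0, 0], [0, 0, 0], -0.52]
    - [[0, 0, 0], [0, 0, 0], -0.52]
    - [[0, 0, 0], [0, 0, 0], -0.52]

```text
t: 11.1
tool_pos: [0.5852, -0.0017, 0.0091]
ee_rot: [2.499, 1.903, 0.0]
force: [-0.6, 0.5, -0.3]
gripper_width: 0.241
grasp_force: 0.0
```

step_arm:
  moves:
    - [[0, 0, 0], [0, 0, -8], -0.52]
    - [[0, 0, 0], [0, 0, -15], -0.52]
    - [[0, 0, 0], [0, 0, -30], -0.52]
    - [[0, 0, 0], [0, 0, -40], -0.52]
    - [[0, 0, 0], [0, 0, -20], 0]
    - [[0, 0, 0], [0, 0, 0], 0]
    - [[0, 0, 0], [0, 0, 0], 0]
    - [[0, 0, 0], [0, 0, 0], 0]

```text
t: 11.9
tool_pos: [0.5844, -0.0017, 0.1213]
ee_rot: [-2.499, -1.903, 0.002]
force: [0.5, 0.0, -0.4]
gripper_width: 0.502
grasp_force: 0.0
```

```bash
python3 look.py w5 large_pestle small_pestle; python3 -c "
from h import *
chain((.432,.006,.12,-np.pi/2-.005),(.432,.006,.005,-np.pi/2-.005),(.432,.006,.12,-np.pi/2),(.5537,.2598,.12,.10))"
```

```text
[ 0.584 -0.002  0.121] {'shift': [0.0, 0.0, 0.0], 'tilt_xy': [-0.0018, 0.0005, -0.0], 'yaw': np.float64(-0.269), 'j6': np.float64(0.26)} 11.95
large_pestle [([0.5842, -0.0019, 0.0177], 0.94, [320.0, 195.0])]
small_pestle [([0.4337, 0.007, 0.0142], 0.89, [172.0, 224.0])]
at [ 0.5844 -0.0017  0.1209] yaw -0.269 j6 0.26 w 45.8 gf 0.0 t 12.05 tilt [-0.002  0.   ]
turn_z 1.307 shift [np.float64(-152.4), np.float64(-6.9), np.float64(0.9)]
turn_z -0.0 shift [np.float64(-0.0), np.float64(-0.0), np.float64(115.0)]
turn_z -0.005 shift [np.float64(0.0), np.float64(0.0), np.float64(-115.0)]
turn_z 1.471 shift [np.float64(-240.4), np.float64(-146.4), np.float64(-0.0)]
```

step_arm:
  moves:
    - [[0, 0, 0.145], [0, 0, 0], 0]
    - [[0, 0, 0.145], [0, 0, 0], 0]
    - [[0, 0, 0.145], [0, 0, 0], 0]
    - [[0, 0, 0.145], [0, 0, 0], 0]
    - [[0, 0, 0.145], [0, 0, 0], 0]
    - [[0, 0, 0.145], [0, 0, 0], 0]
    - [[0, 0, 0.145], [0, 0, 0], 0]
    - [[0, 0, 0.145], [0, 0, 0], 0]

```text
t: 12.85
tool_pos: [0.5847, -0.0017, 0.1211]
ee_rot: [-3.134, -0.213, 0.002]
force: [-0.4, 0.1, -0.9]
gripper_width: 0.505
grasp_force: 0.0
```

step_arm:
  moves:
    - [[0, 0, 0.147], [0, 0, 0], 0]
    - [[0, 0, 0], [-38, -2, 0], 0]
    - [[0, 0, 0], [-38, -2, 0], 0]
    - [[0, 0, 0], [-38, -2, 0], 0]
    - [[0, 0, 0], [-37.5, -2, 0], 0]
    - [[0, 0, 0], [0, 0, 20], 0]
    - [[0, 0, 0], [0, 0, 20], 0]
    - [[0, 0, 0], [0, 0, 0], 0]

```text
t: 13.65
tool_pos: [0.4316, 0.0071, 0.08]
ee_rot: [3.142, -0.008, -0.007]
force: [0.3, 0.7, -0.6]
gripper_width: 0.502
grasp_force: 0.0
```

```bash
python3 look.py w6 small_pestle; python3 -c "
from h import *
chain((.433,.007,.005,-np.pi/2-.005))"
```

```text
[0.433 0.007 0.081] {'shift': [0.0, 0.0, 0.0], 'tilt_xy': [0.0, 0.0032, 0.0], 'yaw': np.float64(-1.576), 'j6': np.float64(1.59)} 13.7
small_pestle [([0.4335, 0.0056, 0.0124], 0.91, [321.0, 206.0])]
at [0.4334 0.0071 0.0817] yaw -1.576 j6 1.59 w 46.0 gf 0.0 t 13.75 tilt [-0.0017 -0.    ]
turn_z -0.0 shift [np.float64(-0.4), np.float64(0.1), np.float64(76.7)]
```

View pics/w6.png

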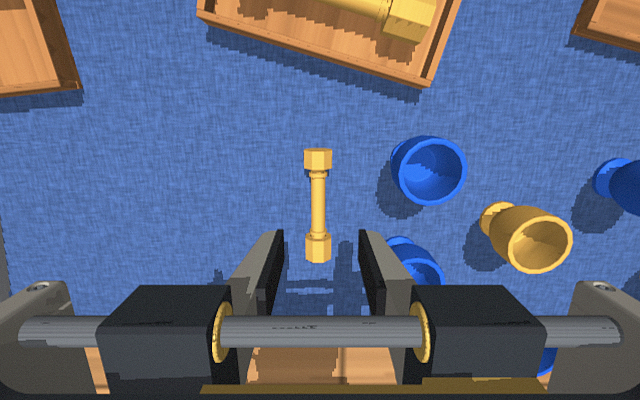

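The small pestle is centred at (318,205), with the blues clear of the fingers.

step_arm:
  moves:
    - [[0, 0, 0], [0, 0, 28], 0]
    - [[0, 0, 0], [0, 0, 28], 0]
    - [[0, 0, 0], [0, 0, 15], 0]
    - [[0, 0, 0], [0, 0, 6.7], -0.2]
    - [[0, 0, 0], [0, 0, 0], -1]
    - [[0, 0, 0], [0, 0, 0], -1]
    - [[0, 0, 0], [0, 0, 0], -1]
    - [[0, 0, 0], [0, 0, 0], -1]
  newtons: 25

```text
t: 14.55
tool_pos: [0.4345, 0.0072, 0.0052]
ee_rot: [-3.141, 0.008, -0.003]
force: [-0.1, 0.5, 3.2]
gripper_width: 0.121
grasp_force: 25.0
```

step_arm:
  moves:
    - [[0, 0, 0], [0, 0, 0], -1]
    - [[0, 0, 0], [0, 0, 0], -1]
    - [[0, 0, 0], [0, 0, -4], -1]
    - [[0, 0, 0], [0, 0, -12], -1]
    - [[0, 0, 0], [0, 0, -30], -1]
    - [[0, 0, 0], [0, 0, -40], -1]
    - [[0, 0, 0], [0, 0, -30], -1]
    - [[0, 0, 0], [0, 0, 0], -1]

```text
t: 15.35
tool_pos: [0.4362, 0.0071, 0.1245]
ee_rot: [-3.142, 0.008, -0.011]
force: [0.5, -0.8, -1.9]
gripper_width: 0.122
grasp_force: 25.0
```

```bash
python3 -c "
from h import *
chain((.554,.260,.12,.10))"
```

```text
at [0.4362 0.0071 0.1245] yaw -1.576 j6 1.59 w 11.2 gf 25.0 t 15.35 tilt [0.0071 0.    ]
turn_z 1.466 shift [np.float64(-239.9), np.float64(-142.4), np.float64(4.5)]
```

step_arm:
  moves:
    - [[0, 0, -0.14], [0, 0, 0], -1]
    - [[0, 0, -0.14], [0, 0, 0], -1]
    - [[0, 0, -0.14], [0, 0, 0], -1]
    - [[0, 0, -0.14], [0, 0, 0], -1]
    - [[0, 0, -0.14], [0, 0, 0], -1]
    - [[0, 0, -0.14], [0, 0, 0], -1]
    - [[0, 0, -0.14], [0, 0, 0], -1]
    - [[0, 0, -0.14], [0, 0, 0], -1]

```text
t: 16.15
tool_pos: [0.4328, 0.0071, 0.1197]
ee_rot: [-2.661, -1.669, 0.002]
force: [0.3, -0.5, -1.4]
gripper_width: 0.119
grasp_force: 25.0
```

step_arm:
  moves:
    - [[0, 0, -0.14], [0, 0, 0], -1]
    - [[0, 0, -0.14], [0, 0, 0], -1]
    - [[0, 0, -0.14], [0, 0, 0], -1]
    - [[0, 0, -0.14], [0, 0, 0], -1]
    - [[0, 0, 0], [34.3, 20.3, 0], -1]
    - [[0, 0, 0], [34.3, 20.3, 0], -1]
    - [[0, 0, 0], [34.3, 20.3, 0], -1]
    - [[0, 0, 0], [34.3, 20.3, 0], -1]

```text
t: 16.95
tool_pos: [0.4999, 0.1532, 0.1196]
ee_rot: [-2.103, -2.333, 0.002]
force: [0.5, -0.2, -1.7]
gripper_width: 0.122
grasp_force: 25.0
```

step_arm:
  moves:
    - [[0, 0, 0], [34.3, 20.3, 0], -1]
    - [[0, 0, 0], [34.3, 20.3, 0], -1]
    - [[0, 0, 0], [34.3, 20.3, 0], -1]
    - [[0, 0, 0], [0, 0, 20], -1]
    - [[0, 0, 0], [0, 0, 20], -1]
    - [[0, 0, 0], [0, 0, 5], -1]
    - [[0, 0, 0], [0, 0, 0], -1]
    - [[0, 0, 0], [0, 0, 0], -1]

```text
t: 17.75
tool_pos: [0.5503, 0.2605, 0.0757]
ee_rot: [2.103, 2.333, 0.0]
force: [0.1, -0.9, -1.3]
gripper_width: 0.123
grasp_force: 25.0
```

```bash
python3 look.py w7 small_tray small_pestle; python3 -c "
from h import *
chain((.554,.260,.010,.10))"
```

```text
[0.551 0.261 0.076] {'shift': [0.0, 0.0, 0.0], 'tilt_xy': [0.001, -0.0004, 0.0], 'yaw': np.float64(0.104), 'j6': np.float64(0.34)} 17.8
small_tray [([0.5923, 0.2664, -0.0018], 0.73, [370.0, 201.0])]
small_pestle [([0.5514, 0.2553, 0.0846], 0.65, [322.0, 256.0])]
at [0.5507 0.2607 0.0763] yaw 0.104 j6 0.34 w 10.8 gf 25.0 t 17.9 tilt [0.0014 0.0006]
turn_z 0.004 shift [np.float64(-1.0), np.float64(3.2), np.float64(66.3)]
```

View pics/w7.png

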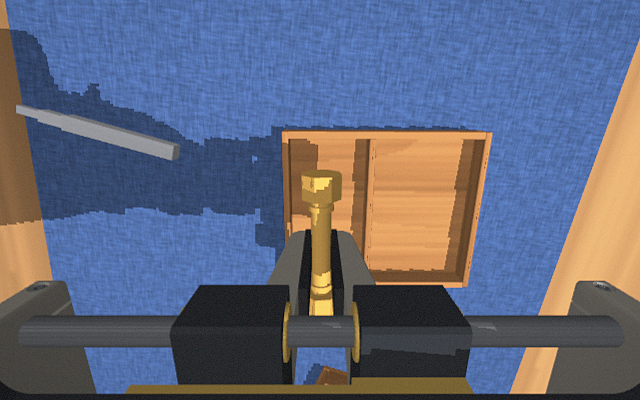

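```bash
python3 -c "
import pickle
from h import *
c=pickle.load(open('w7.pkl','rb'))
p=back(c,[(283,132),(371,135),(492,133),(468,286)],.022)[:,:2]; print(p.round(4))
o=np.array([.596,.264]);a=.10;Rm=np.array([[np.cos(a),np.sin(a)],[-np.sin(a),np.cos(a)]])
print('in tray est frame',((p-o)@Rm.T).round(4),'expect (-.0775,.065),(-.010,.065),(.0775,.065),(.0775,-.065)')
"
```

```text
[[0.5163 0.3197]
 [0.5807 0.3242]
 [0.6687 0.3347]
 [0.6824 0.2071]]
in tray est frame [[-0.0737  0.0633]
 [-0.0092  0.0614]
 [ 0.0794  0.0631]
 [ 0.0803 -0.0652]] expect (-.0775,.065),(-.010,.065),(.0775,.065),(.0775,-.065)
```

step_arm:
  moves:
    - [[0, 0, 0], [-2, 5, 10], -1]
    - [[0, 0, 0], [0, 0, 20], -1]
    - [[0, 0, 0], [0, 0, 20], -1]
    - [[0, 0, 0], [0, 0, 10], -1]
    - [[0, 0, 0], [0, 0, 5], -1]
    - [[0, 0, 0], [0, 0, 0.5], -1]
    - [[0, 0, 0], [0, 0, 0], -1]
    - [[0, 0, 0], [0, 0, 0], -1]

```text
t: 18.7
tool_pos: [0.5558, 0.2594, 0.0102]
ee_rot: [2.103, 2.334, 0.002]
force: [0.4, 0.1, -1.9]
gripper_width: 0.118
grasp_force: 25.0
```

step_arm:
  moves:
    - [[0, 0, 0], [0, 0, 0.7], -1]
    - [[0, 0, 0], [0, 0, 0.4], -1]
    - [[0, 0, 0], [0, 0, 0], -0.82]
    - [[0, 0, 0], [0, 0, 0], -0.65]
    - [[0, 0, 0], [0, 0, 0], -0.6]
    - [[0, 0, 0], [0, 0, 0], -0.6]
    - [[0, 0, 0], [0, 0, 0], -0.6]
    - [[0, 0, 0], [0, 0, 0], -0.6]

```text
t: 19.5
tool_pos: [0.5553, 0.2592, 0.0086]
ee_rot: [-2.103, -2.334, 0.0]
force: [-0.0, -1.0, -1.0]
gripper_width: 0.205
grasp_force: 0.0
```

step_arm:
  moves:
    - [[0, 0, 0], [0, 0, -8], -0.6]
    - [[0, 0, 0], [0, 0, -15], -0.6]
    - [[0, 0, 0], [0, 0, -30], -0.6]
    - [[0, 0, 0], [0, 0, -40], -0.6]
    - [[0, 0, 0], [0, 0, -20], 0]
    - [[0, 0, 0], [0, 0, 0], 0]
    - [[0, 0, 0], [0, 0, 0], 0]
    - [[0, 0, 0], [0, 0, 0], 0]

```text
t: 20.3
tool_pos: [0.5546, 0.2589, 0.121]
ee_rot: [-2.103, -2.334, 0.002]
force: [0.2, -0.5, -0.6]
gripper_width: 0.493
grasp_force: 0.0
```

```bash
python3 look.py w8 small_pestle punch; python3 -c "
from h import *
chain((.382,.302,.08,np.pi/2-.155),(.382,.302,.004,np.pi/2-.155))"
```

```text
[0.554 0.259 0.121] {'shift': [0.0, 0.0, 0.0], 'tilt_xy': [-0.0018, 0.0006, -0.0], 'yaw': np.float64(0.104), 'j6': np.float64(0.33)} 20.35
small_pestle [([0.556, 0.2544, 0.0169], 0.72, [322.0, 199.0])]
punch [([0.3737, 0.3051, -0.0042], 0.91, [138.0, 123.0]), ([0.5943, 0.2666, -0.0021], 0.33, [361.0, 186.0])]
at [0.5546 0.2589 0.1206] yaw 0.104 j6 0.33 w 46.0 gf 0.0 t 20.45 tilt [-0.0018 -0.0008]
turn_z -1.312 shift [np.float64(177.1), np.float64(16.0), np.float64(40.6)]
turn_z -0.0 shift [np.float64(-0.0), np.float64(0.0), np.float64(76.0)]
```

step_arm:
  moves:
    - [[0, 0, -0.1458], [0, 0, 0], 0]
    - [[0, 0, -0.1458], [0, 0, 0], 0]
    - [[0, 0, -0.1458], [0, 0, 0], 0]
    - [[0, 0, -0.1458], [0, 0, 0], 0]
    - [[0, 0, -0.1458], [0, 0, 0], 0]
    - [[0, 0, -0.1458], [0, 0, 0], 0]
    - [[0, 0, -0.1458], [0, 0, 0], 0]
    - [[0, 0, -0.1458], [0, 0, 0], 0]

```text
t: 21.25
tool_pos: [0.5548, 0.259, 0.1208]
ee_rot: [-0.461, -3.106, 0.001]
force: [-1.0, -0.2, 0.4]
gripper_width: 0.502
grasp_force: 0.0
```

step_arm:
  moves:
    - [[0, 0, -0.1458], [0, 0, 0], 0]
    - [[0, 0, 0], [44, 4, 10], 0]
    - [[0, 0, 0], [44, 4, 10], 0]
    - [[0, 0, 0], [44, 4, 10], 0]
    - [[0, 0, 0], [45, 4, 10], 0]
    - [[0, 0, 0], [0, 0, 0], 0]
    - [[0, 0, 0], [0, 0, 0], 0]
    - [[0, 0, 0], [0, 0, 0], 0]

```text
t: 22.05
tool_pos: [0.384, 0.3026, 0.0818]
ee_rot: [0.242, 3.131, 0.001]
force: [-0.2, -0.4, -0.2]
gripper_width: 0.499
grasp_force: 0.0
```

```bash
python3 look.py w9 punch; python3 -c "
from h import *
chain((.382,.302,.004,np.pi/2-.155))"
```

```text
[0.384 0.303 0.082] {'shift': [0.0, 0.0, 0.0], 'tilt_xy': [0.0007, 0.0008, 0.0], 'yaw': np.float64(1.416), 'j6': np.float64(-0.75)} 22.1
punch [([0.3752, 0.3049, -0.0003], 0.67, [323.0, 193.0])]
at [0.3842 0.3024 0.0819] yaw 1.415 j6 -0.75 w 45.5 gf 0.0 t 22.15 tilt [0.0008 0.0005]
turn_z -0.001 shift [np.float64(2.1), np.float64(-0.7), np.float64(77.9)]
```

View pics/w9.png

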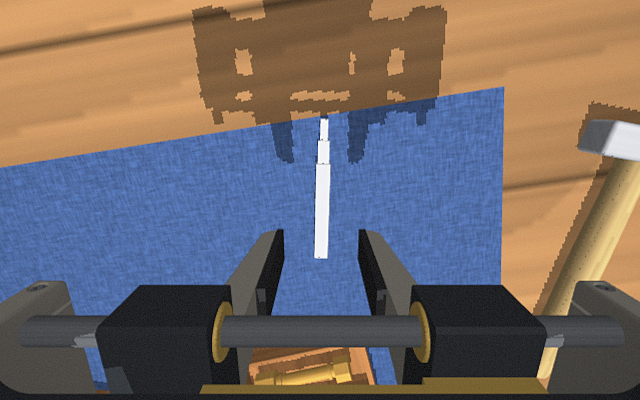

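step_arm:
  moves:
    - [[0, 0, 0], [0, 0, 28], 0]
    - [[0, 0, 0], [0, 0, 28], 0]
    - [[0, 0, 0], [0, 0, 15], 0]
    - [[0, 0, 0], [0, 0, 6.5], -0.2]
    - [[0, 0, 0], [0, 0, 0], -1]
    - [[0, 0, 0], [0, 0, 0], -1]
    - [[0, 0, 0], [0, 0, 0], -1]
    - [[0, 0, 0], [0, 0, 0], -1]
  newtons: 25

```text
t: 22.95
tool_pos: [0.3835, 0.3027, 0.005]
ee_rot: [0.242, 3.131, 0.002]
force: [0.3, -0.6, 2.7]
gripper_width: 0.129
grasp_force: 25.0
```

step_arm:
  moves:
    - [[0, 0, 0], [0, 0, 0], -1]
    - [[0, 0, 0], [0, 0, 0], -1]
    - [[0, 0, 0], [0, 0, -4], -1]
    - [[0, 0, 0], [0, 0, -12], -1]
    - [[0, 0, 0], [0, 0, -30], -1]
    - [[0, 0, 0], [0, 0, -40], -1]
    - [[0, 0, 0], [0, 0, -40], -1]
    - [[0, 0, 0], [0, 0, 0], -1]

```text
t: 23.75
tool_pos: [0.3853, 0.3043, 0.1356]
ee_rot: [0.242, 3.126, 0.009]
force: [0.9, 0.4, -0.6]
gripper_width: 0.125
grasp_force: 25.0
```

```bash
python3 -c "
from h import *
# punch point lies at tool +x from the grip; grip must sit 10mm on tool -x side of tray centre
a=-.22; g=np.array([.583,-.262])-.009*np.array([-np.sin(a),np.cos(a)]); print(g)
chain((g[0],g[1],.13,a))"
```

```text
[ 0.58103593 -0.27078308]
at [0.3853 0.3043 0.1356] yaw 1.416 j6 -0.75 w 11.5 gf 25.0 t 23.75 tilt [0.0068 0.0054]
turn_z -1.505 shift [np.float64(518.5), np.float64(-316.5), np.float64(5.6)]
```

step_arm:
  moves:
    - [[0, 0, 0.1363], [0, 0, 0], -1]
    - [[0, 0, 0.1363], [0, 0, 0], -1]
    - [[0, 0, 0.1363], [0, 0, 0], -1]
    - [[0, 0, 0.1363], [0, 0, 0], -1]
    - [[0, 0, 0.1363], [0, 0, 0], -1]
    - [[0, 0, 0.1363], [0, 0, 0], -1]
    - [[0, 0, 0.1363], [0, 0, 0], -1]
    - [[0, 0, 0.1363], [0, 0, 0], -1]

```text
t: 24.55
tool_pos: [0.3823, 0.3019, 0.1298]
ee_rot: [-1.839, -2.547, 0.002]
force: [0.4, -0.9, -1.8]
gripper_width: 0.125
grasp_force: 25.0
```

step_arm:
  moves:
    - [[0, 0, 0.1363], [0, 0, 0], -1]
    - [[0, 0, 0.1363], [0, 0, 0], -1]
    - [[0, 0, 0.1363], [0, 0, 0], -1]
    - [[0, 0, 0.1363], [0, 0, 0], -1]
    - [[0, 0, 0], [-37, 22.6, 0], -1]
    - [[0, 0, 0], [-37, 22.6, 0], -1]
    - [[0, 0, 0], [-37, 22.6, 0], -1]
    - [[0, 0, 0], [-37, 22.6, 0], -1]

```text
t: 25.35
tool_pos: [0.4385, 0.1366, 0.13]
ee_rot: [-2.45, -1.966, 0.001]
force: [0.4, 1.4, -0.9]
gripper_width: 0.125
grasp_force: 25.0
```

step_arm:
  moves:
    - [[0, 0, 0], [-37, 22.6, 0], -1]
    - [[0, 0, 0], [-37, 22.6, 0], -1]
    - [[0, 0, 0], [-37, 22.6, 0], -1]
    - [[0, 0, 0], [-37, 22.6, 0], -1]
    - [[0, 0, 0], [-37, 22.6, 0], -1]
    - [[0, 0, 0], [-37, 22.6, 0], -1]
    - [[0, 0, 0], [-37, 22.6, 0], -1]
    - [[0, 0, 0], [-37, 22.6, 0], -1]

```text
t: 26.15
tool_pos: [0.5506, -0.1918, 0.1298]
ee_rot: [-2.451, -1.964, 0.001]
force: [0.1, 0.3, -1.4]
gripper_width: 0.127
grasp_force: 25.0
```

step_arm:
  moves:
    - [[0, 0, 0], [-37, 22.6, 0], -1]
    - [[0, 0, 0], [-37, 22.6, 0], -1]
    - [[0, 0, 0], [0, 0, 0], -1]
    - [[0, 0, 0], [0, 0, 20], -1]
    - [[0, 0, 0], [0, 0, 20], -1]
    - [[0, 0, 0], [0, 0, 10], -1]
    - [[0, 0, 0], [0, 0, 0], -1]
    - [[0, 0, 0], [0, 0, 0], -1]

```text
t: 26.95
tool_pos: [0.579, -0.2718, 0.0805]
ee_rot: [-2.451, -1.965, -0.0]
force: [-0.1, -0.3, -0.6]
gripper_width: 0.125
grasp_force: 25.0
```

```bash
python3 look.py w10 punch_tray; python3 -c "
from h import *
chain((.581,-.271,.011,-.22))"
```

```text
[ 0.579 -0.272  0.081] {'shift': [0.0, 0.0, 0.0], 'tilt_xy': [0.0009, 0.0001, -0.0], 'yaw': np.float64(-0.219), 'j6': np.float64(-0.22)} 27.0
punch_tray [([0.5824, -0.2594, 0.0044], 0.85, [321.0, 189.0])]
at [ 0.5795 -0.2722  0.0812] yaw -0.219 j6 -0.22 w 11.7 gf 25.0 t 27.05 tilt [ 0.0013 -0.0006]
turn_z 0.001 shift [np.float64(1.5), np.float64(1.2), np.float64(70.2)]
```

View pics/w10.png

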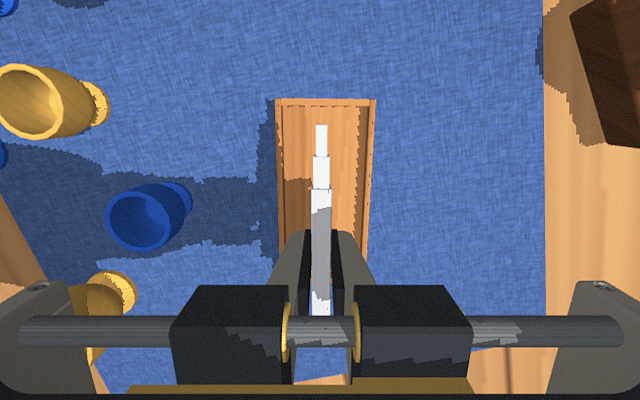

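step_arm:
  moves:
    - [[0, 0, 0], [3, 2.5, 14], -1]
    - [[0, 0, 0], [0, 0, 20], -1]
    - [[0, 0, 0], [0, 0, 20], -1]
    - [[0, 0, 0], [0, 0, 10], -1]
    - [[0, 0, 0], [0, 0, 5], -1]
    - [[0, 0, 0], [0, 0, 1], -1]
    - [[0, 0, 0], [0, 0, 0.5], -1]
    - [[0, 0, 0], [0, 0, 0], -1]

```text
t: 27.85
tool_pos: [0.5825, -0.27, 0.0101]
ee_rot: [2.451, 1.964, 0.001]
force: [-1.1, 0.4, -0.5]
gripper_width: 0.128
grasp_force: 25.0
```

step_arm:
  moves:
    - [[0, 0, 0], [0, 0, 0.7], -1]
    - [[0, 0, 0], [0, 0, 0.4], -1]
    - [[0, 0, 0], [0, 0, 0], -0.82]
    - [[0, 0, 0], [0, 0, 0], -0.65]
    - [[0, 0, 0], [0, 0, 0], -0.58]
    - [[0, 0, 0], [0, 0, 0], -0.58]
    - [[0, 0, 0], [0, 0, 0], -0.58]
    - [[0, 0, 0], [0, 0, 0], -0.58]

```text
t: 28.65
tool_pos: [0.582, -0.2698, 0.0085]
ee_rot: [-2.451, -1.965, 0.0]
force: [0.6, 1.0, 0.2]
gripper_width: 0.211
grasp_force: 0.0
```

step_arm:
  moves:
    - [[0, 0, 0], [0, 0, -8], -0.58]
    - [[0, 0, 0], [0, 0, -15], -0.58]
    - [[0, 0, 0], [0, 0, -30], -0.58]
    - [[0, 0, 0], [0, 0, -40], -0.58]
    - [[0, 0, 0], [0, 0, -40], 1]
    - [[0, 0, 0], [0, 0, -20], 1]
    - [[0, 0, 0], [0, 0, 0], 1]
    - [[0, 0, 0], [0, 0, 0], 1]

```text
t: 29.45
tool_pos: [0.582, -0.2699, 0.1624]
ee_rot: [2.45, 1.964, 0.001]
force: [0.3, 0.1, -0.9]
gripper_width: 0.537
grasp_force: 0.0
```

```bash
python3 look.py w11 punch large_mortar small_mortar; python3 -c "
from h import *
chain((.367,-.315,.15,-.75),(.367,-.315,.15,0),(.367,-.315,.15,-1.5))"
```

```text
[ 0.581 -0.27   0.161] {'shift': [0.0, 0.0, 0.0], 'tilt_xy': [-0.0007, -0.0001, 0.0], 'yaw': np.float64(-0.219), 'j6': np.float64(-0.22)} 29.5
punch [([0.5857, -0.2584, 0.0012], 0.8, [321.0, 170.0])]
large_mortar [([0.3676, -0.3139, 0.0019], 0.7, [156.0, 252.0])]
small_mortar [([0.4727, -0.0674, -0.0019], 0.95, [166.0, 7.0]), ([0.454, -0.2439, -0.0004], 0.9, [206.0, 182.0]), ([0.4165, -0.1474, -0.0005], 0.82, [142.0, 104.0]), ([0.317, -0.1617, 0.0008], 0.81, [61.0, 138.0]), ([0.3869, -0.0606, 0.0067], 0.65, [75.0, 18.0])]
at [ 0.5812 -0.2694  0.1602] yaw -0.219 j6 -0.22 w 65.6 gf 0.0 t 29.65 tilt [-0.0021  0.001 ]
turn_z 0.531 shift [np.float64(-179.3), np.float64(-125.7), np.float64(10.2)]
turn_z -0.75 shift [np.float64(-0.0), np.float64(0.0), np.float64(-0.0)]
turn_z 1.5 shift [np.float64(0.0), np.float64(0.0), np.float64(-0.0)]
```

View pics/w11.png

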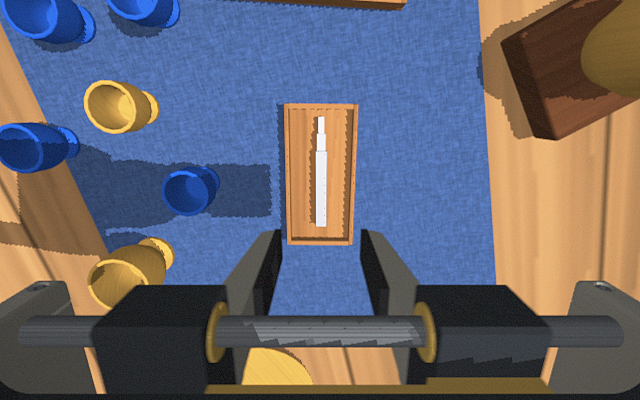

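```bash
python3 -c "
from h import *
chain((.3675,-.3145,.13,-.89),(.3675,-.3145,.038,-.89),(.3675,-.3145,.12,-.89),(.668,-.026,.12,-.89))"
```

```text
at [ 0.5812 -0.2694  0.1602] yaw -0.219 j6 -0.22 w 65.6 gf 0.0 t 29.65 tilt [-0.0021  0.001 ]
turn_z 0.671 shift [np.float64(-194.4), np.float64(-99.5), np.float64(30.2)]
turn_z -0.0 shift [np.float64(0.0), np.float64(0.0), np.float64(92.0)]
turn_z -0.0 shift [np.float64(0.0), np.float64(0.0), np.float64(-82.0)]
turn_z -0.0 shift [np.float64(415.1), np.float64(-35.0), np.float64(-0.0)]
```

step_arm:
  moves:
    - [[0, 0, 0.1342], [0, 0, 0], 1]
    - [[0, 0, 0.1342], [0, 0, 0], 1]
    - [[0, 0, 0.1342], [0, 0, 0], 1]
    - [[0, 0, 0.1342], [0, 0, 0], 1]
    - [[0, 0, 0.1342], [0, 0, 0], 1]
    - [[0, 0, 0], [-38.9, -19.9, 0], 1]
    - [[0, 0, 0], [-38.9, -19.9, 0], 1]
    - [[0, 0, 0], [-38.9, -19.9, 0], 1]
  newtons: 40

```text
t: 30.45
tool_pos: [0.4518, -0.2964, 0.1603]
ee_rot: [-2.959, -1.049, 0.002]
force: [-1.7, -1.0, 0.3]
gripper_width: 1.001
grasp_force: 0.0
```

step_arm:
  moves:
    - [[0, 0, 0], [-38.9, -19.9, 0], 1]
    - [[0, 0, 0], [-38.9, -19.9, 0], 1]
    - [[0, 0, 0], [0, 0, 15], 1]
    - [[0, 0, 0], [0, 0, 15], 1]
    - [[0, 0, 0], [0, 0, 0], 1]
    - [[0, 0, 0], [0, 0, 0], 1]
    - [[0, 0, 0], [0, 0, 0], 1]
    - [[0, 0, 0], [0, 0, 0], 1]

```text
t: 31.25
tool_pos: [0.3687, -0.315, 0.132]
ee_rot: [2.961, 1.049, 0.001]
force: [-0.8, -0.2, 0.5]
gripper_width: 1.0
grasp_force: 0.0
```

```bash
python3 look.py w12 large_mortar; python3 -c "
from h import *
chain((.3675,-.3145,.038,-.89))"
```

```text
[ 0.369 -0.315  0.132] {'shift': [0.0, 0.0, 0.0], 'tilt_xy': [0.0007, -0.0001, -0.0], 'yaw': np.float64(-0.89), 'j6': np.float64(0.18)} 31.3
large_mortar [([0.3697, -0.3164, 0.0043], 0.65, [321.0, 189.0])]
at [ 0.3686 -0.3149  0.132 ] yaw -0.89 j6 0.18 w 91.9 gf 0.0 t 31.35 tilt [ 0.0005 -0.0004]
turn_z 0.0 shift [np.float64(-0.6), np.float64(-1.0), np.float64(94.0)]
```

View pics/w12.png

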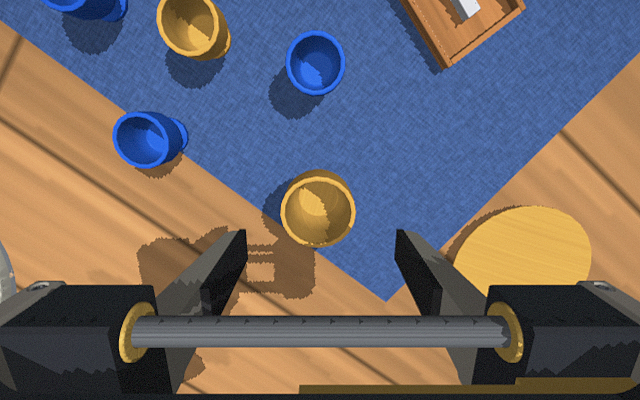

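The large mortar's rim is centred at (318,210). The dish is clear at (525,255) and the blue at (315,63).

```bash
python3 -c "
import pickle
from h import *
c=pickle.load(open('w12.pkl','rb'));p=back(c,[(318,211),(281,211),(355,211)],.072);print(p.round(4),np.linalg.norm(p[1]-p[2]))
chain((p[0,0],p[0,1],.038,-.89))"
```

```text
[[ 0.3678 -0.3144  0.072 ]
 [ 0.3488 -0.2911  0.072 ]
 [ 0.3867 -0.3378  0.072 ]] 0.060131247884156455
at [ 0.3686 -0.3149  0.132 ] yaw -0.89 j6 0.18 w 91.9 gf 0.0 t 31.35 tilt [ 0.0005 -0.0004]
turn_z 0.0 shift [np.float64(-0.4), np.float64(-0.9), np.float64(94.0)]
```

step_arm:
  moves:
    - [[0, 0, 0], [-0.4, -0.9, 15], 1]
    - [[0, 0, 0], [0, 0, 25], 1]
    - [[0, 0, 0], [0, 0, 25], 1]
    - [[0, 0, 0], [0, 0, 18], 1]
    - [[0, 0, 0], [0, 0, 11], 1]
    - [[0, 0, 0], [0, 0, 0], 0.5]
    - [[0, 0, 0], [0, 0, 0], 0.4]
    - [[0, 0, 0], [0, 0, 0], 0.36]
  newtons: 40

```text
t: 32.15
tool_pos: [0.368, -0.3149, 0.0385]
ee_rot: [2.96, 1.048, 0.001]
force: [-0.4, 0.0, -0.3]
gripper_width: 0.759
grasp_force: 0.0
```

step_arm:
  moves:
    - [[0, 0, 0], [0, 0, 0], 0.33]
    - [[0, 0, 0], [0, 0, 0], 0.3]
    - [[0, 0, 0], [0, 0, 0], 0.2]
    - [[0, 0, 0], [0, 0, 0], -1]
    - [[0, 0, 0], [0, 0, 0], -1]
    - [[0, 0, 0], [0, 0, 0], -1]
    - [[0, 0, 0], [0, 0, -3], -1]
    - [[0, 0, 0], [0, 0, -5], -1]

```text
t: 32.95
tool_pos: [0.3671, -0.3141, 0.0457]
ee_rot: [-2.961, -1.048, 0.0]
force: [0.2, -0.7, -4.8]
gripper_width: 0.674
grasp_force: 40.0
```

```bash
python3 -c "
from h import *
s=sense();print(s['force']);chain((.368,-.3145,.13,-.89),(.668,-.026,.13,-.89))"
```

```text
[ 0.19833715 -0.65123618 -4.77173332]
at [ 0.3671 -0.3141  0.0457] yaw -0.89 j6 0.18 w 62.0 gf 40.0 t 32.95 tilt [-0.0004  0.0004]
turn_z -0.0 shift [np.float64(0.5), np.float64(0.9), np.float64(-84.3)]
turn_z -0.0 shift [np.float64(414.7), np.float64(-35.4), np.float64(-0.0)]
```

step_arm:
  moves:
    - [[0, 0, 0], [0, 0, -20], -1]
    - [[0, 0, 0], [0, 0, -32], -1]
    - [[0, 0, 0], [0, 0, -32], -1]
    - [[0, 0, 0], [20, -2, 0], -1]
    - [[0, 0, 0], [30, -3, 0], -1]
    - [[0, 0, 0], [35, -3, 0], -1]
    - [[0, 0, 0], [35, -3, 0], -1]
    - [[0, 0, 0], [35, -3, 0], -1]

```text
t: 33.75
tool_pos: [0.4797, -0.2049, 0.1298]
ee_rot: [2.962, 1.048, 0.0]
force: [1.0, -1.3, -6.3]
gripper_width: 0.677
grasp_force: 40.0
```

step_arm:
  moves:
    - [[0, 0, 0], [35, -3, 0], -1]
    - [[0, 0, 0], [35, -3, 0], -1]
    - [[0, 0, 0], [35, -3, 0], -1]
    - [[0, 0, 0], [35, -3, 0], -1]
    - [[0, 0, 0], [35, -3, 0], -1]
    - [[0, 0, 0], [35, -3, 0], -1]
    - [[0, 0, 0], [30, -2.5, 0], -1]
    - [[0, 0, 0], [19.7, 0, 0], -1]

```text
t: 34.55
tool_pos: [0.6691, -0.0248, 0.1295]
ee_rot: [-2.961, -1.05, -0.0]
force: [0.9, -0.4, -5.9]
gripper_width: 0.677
grasp_force: 40.0
```

step_arm:
  moves:
    - [[0, 0, 0], [0, 0, 0], -1]
    - [[0, 0, 0], [0, 0, 15], -1]
    - [[0, 0, 0], [0, 0, 20], -1]
    - [[0, 0, 0], [0, 0, 15], -1]
    - [[0, 0, 0], [0, 0, 0], -1]
    - [[0, 0, 0], [0, 0, 0], -1]
    - [[0, 0, 0], [0, 0, 0], -1]
    - [[0, 0, 0], [0, 0, 0], -1]

```text
t: 35.35
tool_pos: [0.6686, -0.0268, 0.0806]
ee_rot: [2.961, 1.048, 0.002]
force: [1.0, -0.6, -5.5]
gripper_width: 0.676
grasp_force: 40.0
```

```bash
python3 look.py w13 large_mortar large_tray; python3 -c "
from h import *
chain((.668,-.026,.0435,-.89))"
```

```text
[ 0.669 -0.027  0.081] {'shift': [0.0, 0.0, 0.0], 'tilt_xy': [0.001, -0.0012, -0.0], 'yaw': np.float64(-0.89), 'j6': np.float64(0.85)} 35.4
large_mortar []
large_tray [([0.632, -0.0103, 0.0007], 0.57, [279.0, 222.0])]
at [ 0.6684 -0.0267  0.0802] yaw -0.89 j6 0.85 w 62.1 gf 40.0 t 35.5 tilt [ 0.001 -0.   ]
turn_z -0.0 shift [np.float64(0.1), np.float64(-0.8), np.float64(36.7)]
```

View pics/w13.png

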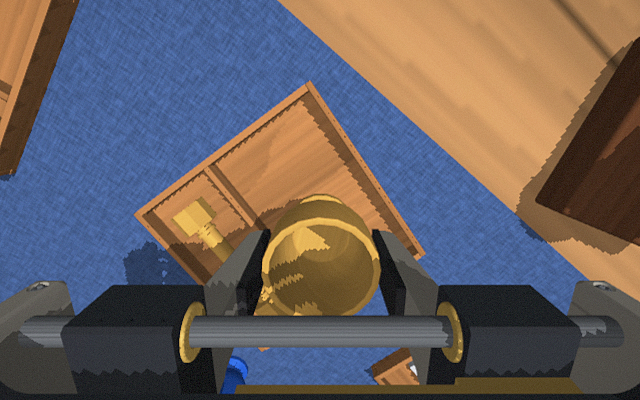

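step_arm:
  moves:
    - [[0, 0, 0], [0, -1, 12], -1]
    - [[0, 0, 0], [0, 0, 12], -1]
    - [[0, 0, 0], [0, 0, 8], -1]
    - [[0, 0, 0], [0, 0, 3], -1]
    - [[0, 0, 0], [0, 0, 1], -1]
    - [[0, 0, 0], [0, 0, 0.5], -1]
    - [[0, 0, 0], [0, 0, 0], -1]
    - [[0, 0, 0], [0, 0, 0], -1]

```text
t: 36.3
tool_pos: [0.6663, -0.0257, 0.0435]
ee_rot: [-2.961, -1.048, 0.003]
force: [-6.3, 0.9, 6.0]
gripper_width: 0.676
grasp_force: 40.0
```

step_arm:
  moves:
    - [[0, 0, 0], [0, 0, 0.5], -1]
    - [[0, 0, 0], [0, 0, 0], -1]
    - [[0, 0, 0], [0, 0, 0.5], -1]
    - [[0, 0, 0], [0, 0, 0], -1]
    - [[0, 0, 0], [0, 0, 0], -1]
    - [[0, 0, 0], [0, 0, 0], -1]
    - [[0, 0, 0], [0, 0, 0], -1]
    - [[0, 0, 0], [0, 0, 0], -1]

```text
t: 37.1
tool_pos: [0.6663, -0.0257, 0.0434]
ee_rot: [-2.961, -1.048, 0.003]
force: [-9.1, 0.5, 14.0]
gripper_width: 0.674
grasp_force: 40.0
```

step_arm:
  moves:
    - [[0, 0, 0], [0, 0, -0.5], -1]
    - [[0, 0, 0], [0, 0, 0], -1]
    - [[0, 0, 0], [0, 0, 0], 0.45]
    - [[0, 0, 0], [0, 0, 0], 0.6]
    - [[0, 0, 0], [0, 0, 0], 0.75]
    - [[0, 0, 0], [0, 0, 0], 0.75]
    - [[0, 0, 0], [0, 0, 0], 0.75]
    - [[0, 0, 0], [0, 0, 0], 0.75]

```text
t: 37.9
tool_pos: [0.6674, -0.0259, 0.0425]
ee_rot: [-2.962, -1.048, -0.0]
force: [-0.0, 0.3, 0.1]
gripper_width: 0.875
grasp_force: 0.0
```

step_arm:
  moves:
    - [[0, 0, 0], [0, 0, -10], 0.75]
    - [[0, 0, 0], [0, 0, -20], 0.75]
    - [[0, 0, 0], [0, 0, -35], 0.75]
    - [[0, 0, 0], [0, 0, -35], 0.75]
    - [[0, 0, 0], [0, 0, -20], 0.6]
    - [[0, 0, 0], [0, 0, 0], 0.6]
    - [[0, 0, 0], [0, 0, 0], 0.6]
    - [[0, 0, 0], [0, 0, 0], 0.6]

```text
t: 38.7
tool_pos: [0.6665, -0.0258, 0.1614]
ee_rot: [-2.961, -1.048, 0.003]
force: [-0.2, 0.5, -0.2]
gripper_width: 0.799
grasp_force: 0.0
```

```bash
python3 look.py w14 large_mortar large_tray small_mortar; python3 -c "
from h import *
a=np.radians(150)
chain((.4175,-.150,.12,a))"
```

```text
[ 0.666 -0.026  0.161] {'shift': [0.0, 0.0, 0.0], 'tilt_xy': [-0.0016, 0.0018, 0.0], 'yaw': np.float64(-0.89), 'j6': np.float64(0.85)} 38.75
large_mortar [([0.6647, -0.0275, 0.0068], 0.85, [320.0, 184.0])]
large_tray [([0.6326, -0.0102, 0.0025], 0.94, [291.0, 195.0])]
small_mortar [([0.3896, -0.0634, 0.0047], 0.94, [213.0, 354.0]), ([0.4702, -0.0693, -0.0032], 0.92, [252.0, 313.0]), ([0.4496, -0.2422, -0.0007], 0.67, [342.0, 388.0]), ([0.4178, -0.1499, -0.0012], 0.63, [277.0, 369.0])]
at [ 0.6668 -0.0259  0.1614] yaw -0.89 j6 0.85 w 73.8 gf 0.0 t 38.9 tilt [-0.0018  0.0001]
turn_z -0.367 shift [np.float64(-232.1), np.float64(-153.8), np.float64(41.4)]
```

step_arm:
  moves:
    - [[0, 0, -0.1223], [0, 0, 0], 0.5]
    - [[0, 0, -0.1223], [0, 0, 0], 0.5]
    - [[0, 0, -0.1223], [0, 0, 0], 0.5]
    - [[0, 0, 0], [-33.2, -22, 0], 0.5]
    - [[0, 0, 0], [-33.2, -22, 0], 0.5]
    - [[0, 0, 0], [-33.2, -22, 0], 0.5]
    - [[0, 0, 0], [-33.2, -22, 0], 0.5]
    - [[0, 0, 0], [-33.2, -22, 0], 0.5]
  newtons: 30

```text
t: 39.7
tool_pos: [0.4874, -0.1151, 0.1621]
ee_rot: [-2.72, -1.571, 0.001]
force: [0.9, 0.2, 1.5]
gripper_width: 0.75
grasp_force: 0.0
```

step_arm:
  moves:
    - [[0, 0, 0], [-33.2, -22, 0], 0.5]
    - [[0, 0, 0], [-33, -22, 0], 0.5]
    - [[0, 0, 0], [0, 0, 20], 0.5]
    - [[0, 0, 0], [0, 0, 20], 0.5]
    - [[0, 0, 0], [0, 0, 0], 0.5]
    - [[0, 0, 0], [0, 0, 0], 0.5]
    - [[0, 0, 0], [0, 0, 0], 0.5]
    - [[0, 0, 0], [0, 0, 0], 0.5]

```text
t: 40.5
tool_pos: [0.4186, -0.1501, 0.1233]
ee_rot: [2.72, 1.571, 0.001]
force: [-0.8, -0.8, 0.8]
gripper_width: 0.749
grasp_force: 0.0
```

```bash
python3 look.py w15 small_mortar; python3 -c "
from h import *
i=cv2.imread('pics/w15.png')[60:340,180:470];cv2.imwrite('pics/w15c.png',cv2.resize(i,None,fx=2,fy=2))
chain((.4175,-.150,.025,np.radians(150)))"
```

```text
[ 0.419 -0.15   0.123] {'shift': [0.0, 0.0, 0.0], 'tilt_xy': [0.001, -0.0002, 0.0], 'yaw': np.float64(-0.523), 'j6': np.float64(0.18)} 40.55
small_mortar [([0.4169, -0.1497, -0.0033], 0.73, [318.0, 189.0]), ([0.3885, -0.0597, 0.0073], 0.73, [243.0, 126.0]), ([0.4726, -0.0688, -0.0009], 0.72, [326.0, 88.0]), ([0.4541, -0.243, -0.001], 0.65, [392.0, 246.0]), ([0.3164, -0.1609, -0.0013], 0.59, [243.0, 244.0])]
at [ 0.4184 -0.15    0.1231] yaw -0.523 j6 0.18 w 68.9 gf 0.0 t 40.6 tilt [ 0.0009 -0.0003]
turn_z 0.0 shift [np.float64(-0.4), np.float64(-0.8), np.float64(98.1)]
```

View pics/w15c.png

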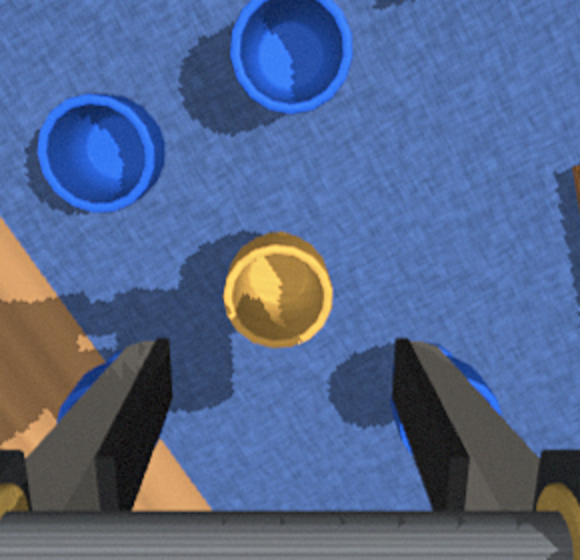

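The enlarged crop confirms the brass small mortar at crop (278,296), i.e. full (319,208). All blues are outside the finger paths.

step_arm:
  moves:
    - [[0, 0, 0], [-0.4, -0.8, 17], 0.5]
    - [[0, 0, 0], [0, 0, 25], 0.5]
    - [[0, 0, 0], [0, 0, 25], 0.5]
    - [[0, 0, 0], [0, 0, 18], 0.5]
    - [[0, 0, 0], [0, 0, 11.5], 0.4]
    - [[0, 0, 0], [0, 0, 0], 0.2]
    - [[0, 0, 0], [0, 0, 0], 0.1]
    - [[0, 0, 0], [0, 0, 0], 0.06]
  newtons: 30

```text
t: 41.4
tool_pos: [0.4177, -0.1502, 0.0269]
ee_rot: [2.72, 1.57, 0.001]
force: [-1.3, 0.5, 0.7]
gripper_width: 0.536
grasp_force: 0.3
```

step_arm:
  moves:
    - [[0, 0, 0], [0, 0, 0], 0.03]
    - [[0, 0, 0], [0, 0, 0], 0]
    - [[0, 0, 0], [0, 0, 0], -0.1]
    - [[0, 0, 0], [0, 0, 0], -1]
    - [[0, 0, 0], [0, 0, 0], -1]
    - [[0, 0, 0], [0, 0, 0], -1]
    - [[0, 0, 0], [0, 0, -3], -1]
    - [[0, 0, 0], [0, 0, -5], -1]

```text
t: 42.2
tool_pos: [0.417, -0.15, 0.0343]
ee_rot: [-2.721, -1.571, 0.0]
force: [0.2, 0.3, -2.4]
gripper_width: 0.5
grasp_force: 30.0
```

```bash
python3 -c "
from h import *
s=sense();print(s['force']);chain((.4175,-.150,.12,-.523),(.630,.266,.12,-.523))"
```

```text
[ 0.19850317  0.28811428 -2.38008174]
at [ 0.417  -0.15    0.0343] yaw -0.523 j6 0.17 w 46.0 gf 30.0 t 42.2 tilt [-0.0001 -0.    ]
turn_z -0.0 shift [np.float64(0.2), np.float64(0.5), np.float64(-85.7)]
turn_z -0.0 shift [np.float64(466.5), np.float64(-23.7), np.float64(-0.0)]
```

step_arm:
  moves:
    - [[0, 0, 0], [0, 0, -20], -1]
    - [[0, 0, 0], [0, 0, -35], -1]
    - [[0, 0, 0], [0, 0, -35], -1]
    - [[0, 0, 0], [20, -1, 0], -1]
    - [[0, 0, 0], [30, -2, 0], -1]
    - [[0, 0, 0], [40, -2, 0], -1]
    - [[0, 0, 0], [40, -2, 0], -1]
    - [[0, 0, 0], [40, -2, 0], -1]

```text
t: 43.0
tool_pos: [0.4948, 0.0031, 0.1246]
ee_rot: [2.72, 1.57, 0.001]
force: [0.3, -0.5, -1.4]
gripper_width: 0.5
grasp_force: 30.0
```

step_arm:
  moves:
    - [[0, 0, 0], [40, -2, 0], -1]
    - [[0, 0, 0], [40, -2, 0], -1]
    - [[0, 0, 0], [40, -2, 0], -1]
    - [[0, 0, 0], [40, -2, 0], -1]
    - [[0, 0, 0], [40, -2, 0], -1]
    - [[0, 0, 0], [40, -2, 0], -1]
    - [[0, 0, 0], [35, -2, 0], -1]
    - [[0, 0, 0], [21.5, -1, 0], -1]

```text
t: 43.8
tool_pos: [0.6303, 0.2686, 0.1242]
ee_rot: [-2.72, -1.572, -0.002]
force: [0.5, 0.0, -2.6]
gripper_width: 0.501
grasp_force: 30.0
```

step_arm:
  moves:
    - [[0, 0, 0], [0, 0, 0], -1]
    - [[0, 0, 0], [0, 0, 20], -1]
    - [[0, 0, 0], [0, 0, 20], -1]
    - [[0, 0, 0], [0, 0, 15], -1]
    - [[0, 0, 0], [0, 0, 0], -1]
    - [[0, 0, 0], [0, 0, 0], -1]
    - [[0, 0, 0], [0, 0, 0], -1]
    - [[0, 0, 0], [0, 0, 0], -1]

```text
t: 44.6
tool_pos: [0.6301, 0.2662, 0.0702]
ee_rot: [2.721, 1.571, 0.003]
force: [-1.9, 0.3, -2.4]
gripper_width: 0.5
grasp_force: 30.0
```

```bash
python3 look.py w16 small_tray; python3 -c "
from h import *
chain((.630,.266,.032,-.523))"
```

```text
[0.63  0.266 0.07 ] {'shift': [0.0, 0.0, 0.0], 'tilt_xy': [0.0009, -0.0012, 0.0], 'yaw': np.float64(-0.524), 'j6': np.float64(0.92)} 44.65
small_tray [([0.5927, 0.268, -0.0019], 0.77, [281.0, 224.0])]
at [0.6299 0.2662 0.0699] yaw -0.524 j6 0.92 w 46.5 gf 30.0 t 44.7 tilt [0.0011 0.0005]
turn_z -0.001 shift [np.float64(-0.1), np.float64(0.2), np.float64(37.9)]
```

step_arm:
  moves:
    - [[0, 0, 0], [0, 0, 14], -1]
    - [[0, 0, 0], [0, 0, 12], -1]
    - [[0, 0, 0], [0, 0, 7], -1]
    - [[0, 0, 0], [0, 0, 3], -1]
    - [[0, 0, 0], [0, 0, 1], -1]
    - [[0, 0, 0], [0, 0, 0.6], -1]
    - [[0, 0, 0], [0, 0, 0], -1]
    - [[0, 0, 0], [0, 0, 0], -1]

```text
t: 45.5
tool_pos: [0.6288, 0.266, 0.0319]
ee_rot: [-2.72, -1.571, 0.002]
force: [-5.6, -1.1, 5.8]
gripper_width: 0.498
grasp_force: 30.0
```

step_arm:
  moves:
    - [[0, 0, 0], [0, 0, 0.4], -1]
    - [[0, 0, 0], [0, 0, 0], -1]
    - [[0, 0, 0], [0, 0, 0.3], -1]
    - [[0, 0, 0], [0, 0, 0], -1]
    - [[0, 0, 0], [0, 0, 0], -1]
    - [[0, 0, 0], [0, 0, 0], -1]
    - [[0, 0, 0], [0, 0, 0], -1]
    - [[0, 0, 0], [0, 0, 0], -1]

```text
t: 46.3
tool_pos: [0.6288, 0.266, 0.0319]
ee_rot: [-2.72, -1.571, 0.002]
force: [-7.1, -1.6, 10.7]
gripper_width: 0.5
grasp_force: 30.0
```

On the floor; release and retreat.

step_arm:
  moves:
    - [[0, 0, 0], [0, 0, -0.4], -1]
    - [[0, 0, 0], [0, 0, 0], -1]
    - [[0, 0, 0], [0, 0, 0], 0.1]
    - [[0, 0, 0], [0, 0, 0], 0.25]
    - [[0, 0, 0], [0, 0, 0], 0.4]
    - [[0, 0, 0], [0, 0, 0], 0.4]
    - [[0, 0, 0], [0, 0, 0], 0.4]
    - [[0, 0, 0], [0, 0, 0], 0.4]

```text
t: 47.1
tool_pos: [0.6294, 0.2661, 0.0311]
ee_rot: [-2.721, -1.571, 0.0]
force: [0.5, -1.3, -0.7]
gripper_width: 0.696
grasp_force: 0.0
```

step_arm:
  moves:
    - [[0, 0, 0], [0, 0, -10], 0.4]
    - [[0, 0, 0], [0, 0, -20], 0.4]
    - [[0, 0, 0], [0, 0, -35], 0.4]
    - [[0, 0, 0], [0, 0, -40], 0.4]
    - [[0, 0, 0], [0, 0, -40], 0.4]
    - [[0, 0, 0], [-30, -20, -20], 0.4]
    - [[0, 0, 0], [-30, -20, 0], 0.4]
    - [[0, 0, 0], [0, 0, 0], 0.4]

```text
t: 47.9
tool_pos: [0.5615, 0.2325, 0.1976]
ee_rot: [-2.721, -1.571, 0.002]
force: [0.2, 1.2, -0.1]
gripper_width: 0.699
grasp_force: 0.0
```

```bash
python3 look.py w17 small_mortar small_pestle; python3 -c "
from h import *
c=cam('top')
for t in 'large_mortar small_mortar large_pestle small_pestle punch hammer dish'.split():
    print(t,[(np.round(d['point'],3).tolist(),round(d['score'],2)) for d in vision.mark_of('top',t)[:5]])
c=cam('side');i=c['image'];i=i[90:400,160:460]
cv2.imwrite('pics/end.png',cv2.resize(i,None,fx=1.9,fy=1.9,interpolation=cv2.INTER_CUBIC))"
```

```text
[0.564 0.234 0.197] {'shift': [0.0, 0.0, 0.0], 'tilt_xy': [0.0004, -0.0005, -0.0], 'yaw': np.float64(-0.524), 'j6': np.float64(0.91)} 47.95
small_mortar [([0.4708, -0.068, -0.0004], 0.88, [367.0, 368.0]), ([0.6289, 0.2692, 0.0017], 0.73, [354.0, 120.0]), ([0.387, -0.0623, 0.0033], 0.52, [318.0, 388.0])]
small_pestle [([0.5528, 0.2568, 0.0186], 0.8, [303.0, 163.0])]
large_mortar [([0.661, -0.026, 0.007], 0.88), ([0.584, -0.259, 0.004], 0.43)]
small_mortar [([0.45, -0.238, -0.002], 0.74), ([0.319, -0.169, 0.002], 0.68), ([0.471, -0.064, 0.003], 0.66), ([0.386, -0.06, 0.004], 0.54), ([0.637, -0.013, -0.001], 0.44)]
large_pestle [([0.586, -0.002, 0.022], 0.75), ([0.661, -0.024, 0.005], 0.33)]
small_pestle []
punch [([0.587, -0.262, 0.005], 0.71)]
hammer [([0.465, 0.524, -0.003], 0.74)]
dish [([0.436, -0.532, 0.004], 0.65)]
```

View pics/end.png

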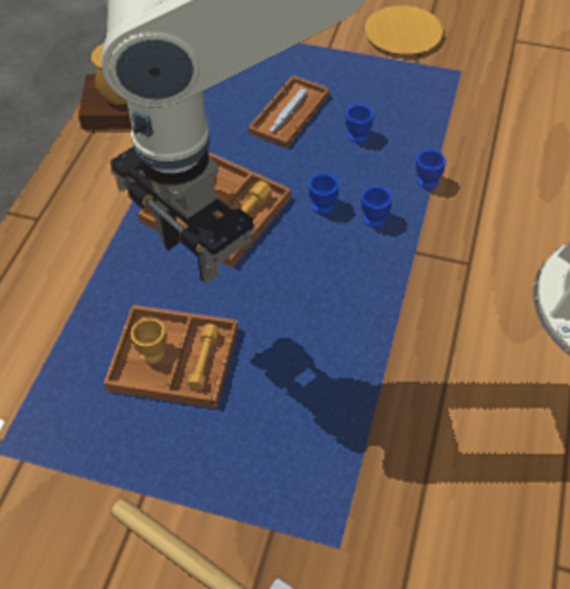

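The small mortar stands at crop (150,342) and the small pestle lies flat at (204,357). The punch is in its tray at (288,108), and the large pestle shows at (257,198). The network puts the large mortar in the wide bay at (0.661,-0.026). The hammer and the dish have not moved. Everything is in place, so I'm handing in.

```bash
python3 -c "
from bench import env
print(env.close_job())"
```

```text
the job is handed in; nothing more can be done
None
```

All five pieces are set down in their own trays and bays, the hammer and dish are where they were, and the job is handed in at about 48 s of the 134 s; the hand-in call gave no verdict.

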